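# Wind up the sample table of an optical measuring stand with a bar

### The arm

A 6-joint arm with a two-finger parallel gripper is mounted at the origin on the work surface. World frame = base frame: x ahead of the robot, y to its left, z up, the work surface at z = 0. Lengths are in m, angles in rad, forces in N, time in s.
With the tool pointing down it reaches from about 0.375 to 0.9 m from the base axis. Payload 3.1 kg.
Tool frame: the origin (TCP) lies at the very end of the fingers, on their centre line; the grasp point (between the pads) lies 19 mm behind it (grip_point_offset is the distance from the TCP to the grasp point, in m); z points along the fingers, y is the line along which they close (so a half turn about z gives the same grasp; the last joint's range is limited). The gripper opens to 87 mm and grips with 3 to 60 N. Pads are 19 mm wide; open, the fingers measure 117 mm over their backs; the gripper's body (75 mm by 190 mm) begins 51 mm behind the grasp point.
Start: joints at [-1.524, 0.527, 1.433, -0, 1.181, -0.178], TCP at [0.139, -0.609, 0.223] pointing down, gripper open.
Joint ranges: [-3.08, 3.08], [-0.75, 2.2], [0.22, 2.44], [-1.43, 4.57], [0, 2.65], [-2.85, 2.85]. Speed limits (rad/s): [2.79, 2.79, 3.14, 3.14, 3.14, 3.14].

### API

Orientations are given as a unit quaternion [w, x, y, z].
In Python, from rig import observe, camera, camera_info, close_job, regions_of, pinpoint, grip_point_offset gives the robot as it stands.
- The arm moves only by the shell command python3 -m pendant 'ROWS'. ROWS is JSON, a list of rows, each an object with "offset": the shift along the tool's x, y, z in mm, a list of three; "dr": the turn, a rotation vector about the tool's x, y, z in degrees, a list of three; "gripper": the finger opening in mm, from 0 to 87. A call has 1 to 5 rows; each row shifts and turns the commanded pose from where the row before left it, along the tool's axes as they then stand; what a row does not reach is not made up. A row lasts 1/10 s, in which the tool goes at most 50 mm and 8.59 degrees, less where a joint would pass 70% of its speed; a pose out of reach is approached as far as the arm can. A call with a gripper value outside its range is refused whole. The fingers move at their own pace and stop on an object; the grip force is fixed at half the most. Time passes only in rows, so rows that do not move let the fingers close. It gives the time, the measured TCP pose, the force, the opening and the grip force at its end, in the units of the state.
- observe(): the state, without advancing time (a new reading comes with each control period).
- camera(name): name is "scene" or "top" or "wrist"; returns the picture (384x512x3 uint8, blue, green, red); there is no depth.
- camera_info(name): a dict with "fovy" (degrees; the focal length in pixels is half the picture's height over the tangent of half this angle, whatever the lens; pixels are square), "cx", "cy" (the principal point, pixels), "R" (3x3) and "t" (3): a world point X has camera coordinates R X + t; the wrist camera has in their place "mount" (4x4, takes a point from camera to tool coordinates, whose origin is the TCP and whose axes are the flange's). Camera axes: x right, y down, z forward; pixel columns grow to the right and rows downward; lengths in m; the calibration is good to about 2 mm. A picture is of the moment at which its call begins: read the wrist's pose just before it. camera_info takes no time and is no camera call.
- close_job(): hands the job in; it is judged then, once.
Trained networks look in the newest picture that a camera, given by its name, has taken for a name from the list of things; names that differ only in an ending like _2 or _b are one class to them, and where a whole thing is asked for, a point or a joint stands for the part that bears it (a point fixed in the world has none). Each returns a list of dicts, best first, with "conf" (0 to 1); they miss things now and then, are a little off and sometimes report something else, mostly with a low value. They report only what shows in the picture. A call takes as long as a camera call.
- regions_of(camera, label): "pixels" (384x512 bool, what is visible of it) and "location" ([column, row] in pixels, amid what is visible of it).
- pinpoint(camera, label): "location" ([column, row] in pixels: a listed point, or the origin of a listed thing).
The state is a dict: "clock": time; "joint_positions": joint angles; "joint_vel": joint speeds; "joint_torque": joint torques, N m; "eef_pos": TCP position; "orientation": TCP orientation; "contact_force": force on the tool from outside, world axes, zero at the start; "torque": the same for the moment, N m; "opening": opening from 0.0 (shut) to 1.0 (fully open); "grip_force": force on a finger pad.
Only numpy, scipy, OpenCV 4.12 (cv2) and the standard library are available. Lean on these libraries where they do the work, as an engineer would, in place of code of your own. Each camera call takes 0.05 s, during which the arm holds its last target. There are 200 camera calls.

### The job

Wind the instrument's sample table up to the top of its travel: put the loose steel bar into a hole of the threaded collar under the table and swing the collar clockwise as seen from above, moving the bar back to another hole when it has no more room to swing between the two bracket feet, until the collar comes up against its stop. Then lay the bar back in the two V-blocks of its rest and let go. Leave the other things on the bench where they are.

Things in the scene. Friction and masses are not known exactly. Their poses are not given: they have to be found in the camera images.
- stand: the fixed instrument stand: an aluminium base rail 150 x 400 mm (x, y), top face 30 mm above the bench, clear between its feet but for 6 mm flanges. In its middle a bearing housing, 104 mm across and up to 50 mm high, carries the collar. Origin on the bench under the collar's axis; the x axis points away from its front (its long side nearer the robot), the y axis along the rail
- left_foot (a point): top inner front corner of the bracket foot on the stand's +y side, 100 mm above the bench. The foot reaches from 135 to 200 mm off the axis in y and is 150 mm deep (x -75 to 75 mm), so a bar in the collar strikes it about 58 degrees from the front. It carries a camera along y, 172 to 300 mm out, 128 to 172 mm high, 44 mm thick
- right_foot (a point): the same corner of the equal foot on the stand's -y side; it carries a black lamp box from 175 to 260 mm off the axis in y, 100 to 199 mm high, 90 mm deep in x
- collar_mid (a point): centre of the steel collar, on its upright axis level with its holes, 70 mm above the bench. The collar is a round nut 84 mm across, 50 to 90 mm above the bench, with six level radial holes 60 degrees apart, 13 mm in diameter, 26 mm deep (from 42 to 16 mm off the axis). This point turns with the collar; its x axis looks out along one of the holes, z up
- collar (a joint): turn of the collar in rad, growing clockwise as seen from above; it starts between 0 and 0.52, and its firm stop (sample table at the top) is at 2.44. It turns stiffly (about 0.25 N m: 2 to 3 N half-way along the bar) and stays where it is left. At the stop one hole looks 42 degrees from the front of the stand towards its +y side
- table_top (a point): centre of the top face of the round black sample table, 80 mm across, 10 mm thick, on the screw above the collar. It does not turn; it rises 24 mm per turn of the collar. Top face 128 mm above the bench at collar 0, 137 mm at the stop
- bar_mid (a point): middle of the plain round steel bar, 170 mm long, 10 mm in diameter, about 0.1 kg, both ends alike and rounded; its x axis runs along the bar. It starts lying in the V-blocks of its rest
- bar_end1 (a point): tip of the bar at its +x end, 85 mm from the middle
- bar_end2 (a point): tip of the bar at its -x end, 85 mm from the middle
- rest_mid (a point): where the bar's middle belongs in its rest, 31 mm above the bench; x axis along the bar. The rest is a fixed black plate 180 x 84 x 8 mm with two grey V-blocks centred 58 mm either side of its middle, each 16 mm long along the bar, 44 mm wide, 38 mm high, with a 90 degree V open to the top. It stands left or right of the stand
- sample_case: open white plastic case 150 x 84 x 40 mm with upright sample slips, on the other side of the instrument from the rest; origin under its centre
- screwdriver: black-handled screwdriver 200 mm long, 26 mm thick, lying on the bench in front of the instrument; origin on the bench under its middle
- gauge_block: plain steel block 30 x 35 x 50 mm standing on the base rail behind the collar; origin under its centre
- spanner: open-ended spanner 180 mm long, 8 mm thick, lying right of the instrument; origin under its middle

How it is judged:
On the way, in this order (a step that is already met when the one before it is completed fails the run):
1. an end of the bar is at least 10 mm deep in a hole of the collar (distance between any of bar_end1, bar_end2 and collar_mid below 0.032 m), for 0.2 s.
2. the bar is drawn out of the collar after a part of the turn, short of the stop (distance between each of bar_end1, bar_end2 and collar_mid above 0.046 m and value of joint collar between 0.6 and 2.343 rad), for 0.1 s.
3. an end of the bar is at least 10 mm deep in a hole again (distance between any of bar_end1, bar_end2 and collar_mid below 0.032 m), for 0.2 s.
At the end, for the whole second after the job is handed in: The collar is against its top stop (within 0.08 rad of 2.44 rad), and the bar lies still in both V-blocks of its rest: its middle within 25 mm of the rest's middle and 4 mm of its height, along the rest within 0.08 rad, let go (value of joint collar above 2.363 rad and horizontal distance between bar_mid and rest_mid below 0.025 m and z of bar_mid in the frame of rest_mid between -0.004 and 0.004 m and angle between the x axis of bar_mid and the x axis of rest_mid, either way round below 0.08 rad); the robot touches nothing.
It fails at once if another thing on the bench is moved more than 30 mm (distance of any of sample_case, screwdriver, gauge_block, spanner from where it was at the start of the episode above 0.03 m).
It also fails if it takes over 72 s, if anything falls off the work surface, if the arm or the gripper's body presses on something with over 40 N, if the wrist force passes 120 N, or if a joint passes its speed limit or range.

## Working session

There is one attempt and no reset: what is moved stays moved. The work goes in short steps, Python scripts to look and compute and a shell command to move; the robot and the scene stay as the last step left them, time stands still between calls to the robot, and variables do not carry over. Pictures are saved under pics/ and viewed, at most 12 in all, crops included, and the job is handed in when it is done.

```bash
mkdir -p pics; ls
cat > h.py <<'E'
import numpy as np, cv2, json
from rig import *
from scipy.spatial.transform import Rotation as Ro
def toolR(s=None):
    s=s or observe(); q=s['orientation']; return Ro.from_quat([q[1],q[2],q[3],q[0]]).as_matrix(), np.array(s['eef_pos'])
def cam(name):
    i=camera_info(name); f=192/np.tan(np.radians(i['fovy'])/2); K=np.array([[f,0,i['cx']],[0,f,i['cy']],[0,0,1]])
    if 'R' in i: R=np.array(i['R']); t=np.array(i['t'])
    else:
        M=np.array(i['mount']); Rt,p=toolR(); Rw=Rt@M[:3,:3]; pw=Rt@M[:3,3]+p; R=Rw.T; t=-R@pw
    return K,R,t
def ray(c,px):
    K,R,t=c; d=R.T@np.linalg.inv(K)@np.array([px[0],px[1],1.]); return -R.T@t, d/np.linalg.norm(d)
def atz(c,px,z):
    o,d=ray(c,px); return o+d*(z-o[2])/d[2]
def proj(c,X):
    K,R,t=c; v=K@(R@np.asarray(X,float)+t); return v[:2]/v[2]
def tri(obs):
    A=0;b=0;rs=[ray(c,p) for c,p in obs]
    for o,d in rs: P=np.eye(3)-np.outer(d,d); A=A+P; b=b+P@o
    X=np.linalg.solve(A,b); return X,[np.linalg.norm(proj(c,X)-np.array(p)) for c,p in obs]
E
python3 - <<'E'
from h import *
print(observe(), grip_point_offset)
for n in ('scene','top','wrist'):
    im=camera(n); cv2.imwrite(f'pics/{n}0.png',im); print(n,camera_info(n))
    globals()[n]=im
C={n:cam(n) for n in('scene','top')}
for l in ['stand','left_foot','right_foot','collar_mid','table_top','bar_mid','bar_end1','bar_end2','rest_mid','sample_case','screwdriver','gauge_block','spanner']:
    o=[]
    for n in('scene','top'):
        r=pinpoint(n,l); print(l,n,[(np.round(x['location'],1).tolist(),round(x['conf'],2)) for x in r[:2]])
        if r:o.append((C[n],r[0]['location']))
    if len(o)==2: X,e=tri(o);print('   ',X.round(4),np.round(e,1))
cv2.imwrite('pics/both.png',np.vstack([np.hstack([scene,top])])[:, :] if 0 else cv2.resize(np.hstack([scene,top]),(800,300)))
E
```

```text
pics
{'clock': 0.0, 'joint_positions': array([-1.52452798e+00,  5.28453659e-01,  1.43389975e+00, -4.32778867e-05,
        1.18141390e+00, -1.78492836e-01]), 'joint_vel': array([ 0.00031068,  0.00023122, -0.00080505, -0.00038541,  0.0006917 ,
       -0.00174154]), 'joint_torque': array([ 8.37607786e-05, -4.40039492e+01, -1.76592690e+01,  6.31551608e-02,
        5.82008378e-02, -1.70924523e-04]), 'eef_pos': array([ 0.1392822 , -0.60852444,  0.22158015]), 'orientation': array([-1.08627331e-03,  9.93690433e-01,  1.12152307e-01,  5.18667858e-05]), 'contact_force': array([ 0.86524417, -0.60825425, -0.24787066]), 'torque': array([ 0.06199092, -0.03151357, -0.02596604]), 'grip_force': 0.0, 'opening': 1.0019907601006541} 0.0187
scene {'fovy': 43.973371851981724, 'cx': 247.30086958588322, 'cy': 190.6695374469054, 'R': array([[-0.72058336,  0.69327982, -0.01107736],
       [ 0.43663882,  0.44130876, -0.7839599 ],
       [-0.53861504, -0.56974527, -0.62071263]]), 't': array([ 0.41384487, -0.13512549,  1.58914475])}
top {'fovy': 44.11379456433152, 'cx': 256.7058090702558, 'cy': 189.72029322502044
[... 1663 characters left out ...]
53 0.3717 0.1295] [25.8 16.9]
rest_mid scene [([403.5, 268.9], 0.76)]
rest_mid top [([144.2, 228.9], 0.68), ([233.7, 150.5], 0.31)]
    [0.4105 0.3658 0.0219] [2.1 1.4]
sample_case scene [([192.4, 157.1], 0.76), ([216.6, 177.5], 0.4)]
sample_case top [([359.6, 218.3], 0.62)]
    [ 0.4498 -0.3847  0.0019] [1.1 1.1]
screwdriver scene [([295.7, 209.7], 0.92)]
screwdriver top [([244.4, 237.6], 0.52)]
    [ 0.3856  0.0147 -0.0204] [1.8 1.5]
gauge_block scene [([232.2, 257.6], 0.79)]
gauge_block top [([234.3, 154.8], 0.56), ([245.6, 237.6], 0.18)]
    [0.672  0.0508 0.017 ] [0.9 0.7]
spanner scene [([145.1, 170.8], 0.59)]
spanner top [([373.9, 173.5], 0.83)]
    [ 0.6045 -0.4375 -0.0013] [0.1 0.1]
```

Run:
```python
import cv2,numpy as np
a=cv2.imread('pics/scene0.png')[120:330,100:480]; b=cv2.imread('pics/top0.png')[100:270,100:420]
a=cv2.resize(a,(543,300)); a=cv2.copyMakeBorder(a,0,0,0,257,0)
b=cv2.resize(b,(564,300),interpolation=cv2.INTER_CUBIC); b=cv2.copyMakeBorder(b,0,0,0,236,0)
cv2.imwrite('pics/both1.png',np.vstack([a,b]))
```

```text
(no output)
```

View pics/both1.png

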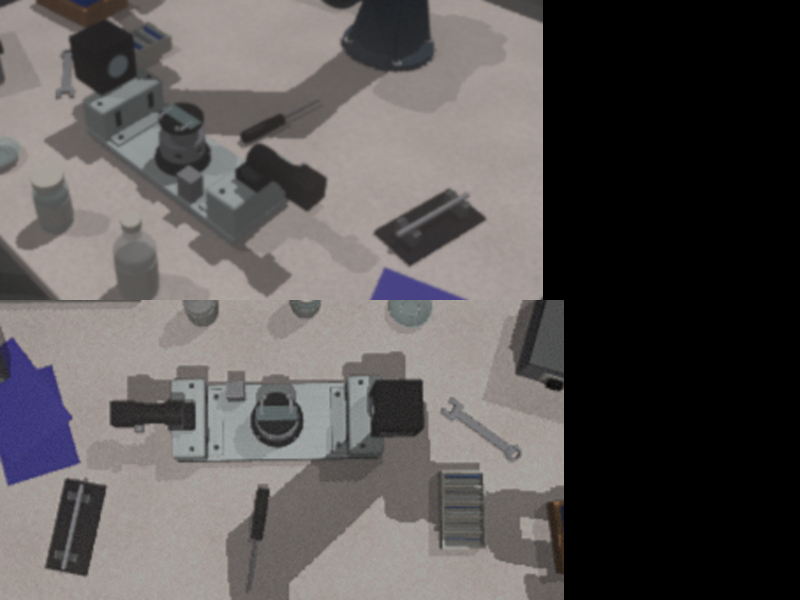

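The scene picture (top half) shows the rail in the middle with the lamp box on the right foot and camera on the left one. The bar lies in its rest left of the stand. In the top picture the bar runs nearly along x, with its far tip near (148,204). Next I'll look at the collar holes from the front with the wrist camera.

```bash
cat >> h.py <<'E'
def pose(yaw,pitch=0):
    "tool down, tool x at yaw deg; then pitch about tool y"
    return (Ro.from_euler('z',yaw,degrees=True)*Ro.from_euler('x',180,degrees=True)*Ro.from_euler('y',pitch,degrees=True)).as_matrix()
def plan(p,R=None):
    Rt,p0=toolR(); d=Rt.T@(np.array(p)-p0)*1e3
    rv=np.zeros(3) if R is None else np.degrees(Ro.from_matrix(Rt.T@R).as_rotvec())
    print('offset first',d.round(1),'rows@40',round(np.linalg.norm(d)/40,1),'dr',rv.round(2),'rows@8.4',round(np.linalg.norm(rv)/8.4,1), 'or offset after rot',((np.zeros(3) if R is None else R.T@(np.array(p)-p0))*1e3).round(1))
E
python3 - <<'E'
from h import *
o=[]
C={n:cam(n) for n in('scene','top')}
a=tri([(C['scene'],(376.8,285)),(C['top'],(148.4,204.3))]);b=tri([(C['scene'],(403.5,269.7)),(C['top'],(139.5,226.4))])
print(a,b)
plan((.48,-.03,.24))
plan((.48,-.03,.24),pose(180))
E
```

```text
(array([0.49636918, 0.35114815, 0.02146527]), [np.float64(1.060394727295758), np.float64(0.703862231838957)]) (array([0.42103494, 0.37506826, 0.03428426]), [np.float64(0.09046612989473915), np.float64(0.061545592696224144)])
offset first [ 461.2 -488.7  -17.4] rows@40 16.8 dr [0. 0. 0.] rows@8.4 0.0 or offset after rot [0. 0. 0.]
offset first [ 461.2 -488.7  -17.4] rows@40 16.8 dr [   0.     -0.   -167.12] rows@8.4 19.9 or offset after rot [-340.7  579.2  -17.5]
```

```bash
python3 -m pendant '[{"offset":[30,-32,-1],"dr":[0,0,0],"gripper":87},{"offset":[30,-32,-1],"dr":[0,0,0],"gripper":87},{"offset":[30,-32,-1],"dr":[0,0,0],"gripper":87},{"offset":[30,-32,-1],"dr":[0,0,0],"gripper":87},{"offset":[30,-32,-1],"dr":[0,0,0],"gripper":87}]'
python3 -m pendant '[{"offset":[30,-32,-1],"dr":[0,0,0],"gripper":87},{"offset":[30,-32,-1],"dr":[0,0,0],"gripper":87},{"offset":[30,-32,-1],"dr":[0,0,0],"gripper":87},{"offset":[30,-32,-1],"dr":[0,0,0],"gripper":87},{"offset":[30,-32,-1],"dr":[0,0,0],"gripper":87}]'
python3 -m pendant '[{"offset":[30,-32,-1],"dr":[0,0,0],"gripper":87},{"offset":[30,-32,-1],"dr":[0,0,0],"gripper":87},{"offset":[30,-32,-1],"dr":[0,0,0],"gripper":87},{"offset":[30,-32,-1],"dr":[0,0,0],"gripper":87},{"offset":[30,-32,-1],"dr":[0,0,0],"gripper":87}]'
python3 -m pendant '[{"offset":[0,0,0],"dr":[0,0,-8.4],"gripper":87},{"offset":[0,0,0],"dr":[0,0,-8.4],"gripper":87},{"offset":[0,0,0],"dr":[0,0,-8.4],"gripper":87},{"offset":[0,0,0],"dr":[0,0,-8.4],"gripper":87},{"offset":[0,0,0],"dr":[0,0,-8.4],"gripper":87}]'
python3 -m pendant '[{"offset":[0,0,0],"dr":[0,0,-8.4],"gripper":87},{"offset":[0,0,0],"dr":[0,0,-8.4],"gripper":87},{"offset":[0,0,0],"dr":[0,0,-8.4],"gripper":87},{"offset":[0,0,0],"dr":[0,0,-8.4],"gripper":87},{"offset":[0,0,0],"dr":[0,0,-8.4],"gripper":87}]'
python3 -m pendant '[{"offset":[0,0,0],"dr":[0,0,-8.4],"gripper":87},{"offset":[0,0,0],"dr":[0,0,-8.4],"gripper":87},{"offset":[0,0,0],"dr":[0,0,-8.4],"gripper":87},{"offset":[0,0,0],"dr":[0,0,-8.4],"gripper":87},{"offset":[0,0,0],"dr":[0,0,-8.4],"gripper":87}]'
python3 -m pendant '[{"offset":[0,0,0],"dr":[0,0,-8.4],"gripper":87},{"offset":[0,0,0],"dr":[0,0,-8.4],"gripper":87},{"offset":[0,0,0],"dr":[0,0,-8.4],"gripper":87},{"offset":[0,0,0],"dr":[0,0,-8.4],"gripper":87},{"offset":[0,0,0],"dr":[0,0,-7],"gripper":87}]'
python3 -m pendant '[{"offset":[0,0,0],"dr":[0,-7,0],"gripper":87},{"offset":[0,0,0],"dr":[0,-7,0],"gripper":87},{"offset":[0,0,0],"dr":[0,-7,0],"gripper":87},{"offset":[0,0,0],"dr":[0,0,0],"gripper":87}]'
cat > look.py <<'E'
from h import *
import sys
tag=sys.argv[1]; c=cam('wrist'); im=camera('wrist'); cv2.imwrite(f'pics/w_{tag}.png',im)
import pickle; pickle.dump(c,open(f'w_{tag}.pkl','wb'))
for l in sys.argv[2:]:
    r=pinpoint('wrist',l); print(l,[(np.round(x['location'],1).tolist(),round(x['conf'],2)) for x in r[:3]])
E
python3 look.py a collar_mid table_top left_foot right_foot stand gauge_block; python3 -c "
from h import *;print(toolR(),observe()['joint_positions'])"
```

```text
clock: 1.95
eef_pos: [0.2505, -0.4184, 0.2277]
orientation: [0.0, 0.994, 0.112, 0.0]
contact_force: [0.7, -0.3, 0.9]
opening: 0.999
grip_force: 0.0
clock: 2.45
eef_pos: [0.3612, -0.229, 0.2329]
orientation: [0.0, 0.994, 0.112, 0.0]
contact_force: [1.0, -1.0, 0.2]
opening: 1.0
grip_force: 0.0
clock: 2.95
eef_pos: [0.4719, -0.0393, 0.2379]
orientation: [0.0, 0.994, 0.112, 0.0]
contact_force: [1.0, -1.2, 0.7]
opening: 1.001
grip_force: 0.0
clock: 3.45
eef_pos: [0.4711, -0.0409, 0.2377]
orientation: [0.0, 0.886, 0.464, 0.0]
contact_force: [0.5, 0.9, -0.3]
opening: 0.998
grip_force: 0.0
clock: 3.95
eef_pos: [0.4711, -0.041, 0.2377]
orientation: [0.0, 0.661, 0.75, 0.0]
contact_force: [-0.3, 0.3, -0.2]
opening: 1.002
grip_force: 0.0
clock: 4.45
eef_pos: [0.4711, -0.0411, 0.2377]
orientation: [0.0, 0.348, 0.937, -0.0]
contact_force: [0.5, 0.0, -0.1]
opening: 1.0
grip_force: 0.0
clock: 4.95
eef_pos: [0.4711, -0.041, 0.2377]
orientation: [0.0, 0.002, 1.0, -0.0]
contact_force: [-0.5, 0.1, -0.1]
opening: 1.002
grip_force: 0.0
clock: 5.35
eef_pos: [0.4661, -0.0393, 0.2359]
orientation: [0.179, 0.006, 0.984, 0.001]
contact_force: [-1.0, 1.6, 0.0]
opening: 1.002
grip_force: 0.0
collar_mid [([268.2, 227.9], 0.6)]
table_top [([267.7, 257.7], 0.91), ([317.9, 233.0], 0.54)]
left_foot [([389.9, 197.5], 0.95)]
right_foot [([149.7, 200.1], 0.67)]
stand [([264.7, 194.5], 0.98)]
gauge_block []
(array([[-9.33200810e-01,  8.48575688e-03,  3.59255119e-01],
       [ 7.69365945e-03,  9.99963798e-01, -3.63452150e-03],
       [-3.59272955e-01, -6.27751862e-04, -9.33232313e-01]]), array([ 0.47264661, -0.04145306,  0.23808241])) [-0.41958934  0.18288258  2.04353765  0.25947804  0.59134731 -2.17429332]
```

View pics/w_a.png

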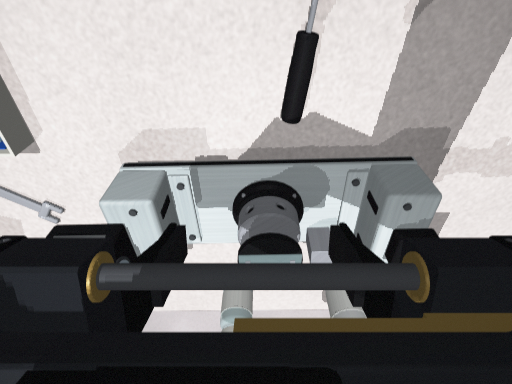

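The picture (upside down, robot side at the top) shows the stand with its collar at about (268,225), the feet corners at (150,200) and (390,198), and the screwdriver at (300,80). I'll work out the stand's frame and enlarge the collar.

Run:
```python
from h import *; import pickle
w=pickle.load(open('w_a.pkl','rb')); C={n:cam(n) for n in('scene','top')}
P={'left_foot':[(286.9,217.5),(217.1,186.5),(389.9,197.5)],'right_foot':[None,None,(149.7,200.1)],'collar_mid':[(227.8,215.7),(258.4,169.6),(268.2,227.9)],'table_top':[(223.2,205.6),(257.9,163.3),(267.7,257.7)],'stand':[(222.9,237.2),(256.8,171.5),(264.7,194.5)]}
H=dict(left_foot=.1,right_foot=.1,collar_mid=.07,table_top=.132,stand=0)
for k,v in P.items():
    o=[(c,p) for c,p in zip((C['scene'],C['top'],w),v) if p]
    print(k,'tri',[a.round(4) if i==0 else np.round(a,1) for i,a in enumerate(tri(o))] if len(o)>1 else '', 'atz',[atz(c,p,H[k])[:2].round(4).tolist() for c,p in o])
im=cv2.imread('pics/w_a.png')[170:275,205:335]
im=cv2.flip(im,-1); cv2.imwrite('pics/w_a_c.png',cv2.resize(im,None,fx=5.5,fy=5.5,interpolation=cv2.INTER_CUBIC))
```

```text
left_foot tri [array([0.5437, 0.1067, 0.1048]), array([1.2, 1.7, 2.9])] atz [[0.5364, 0.1038], [0.5492, 0.1043], [0.544, 0.1101]]
right_foot tri  atz [[0.5441, -0.1627]]
collar_mid tri [array([ 0.6131, -0.0291,  0.0728]), array([1. , 1.5, 3.1])] atz [[0.6143, -0.0303], [0.6094, -0.032], [0.62, -0.026]]
table_top tri [array([ 0.6266, -0.0295,  0.1139]), array([0.8, 1. , 1.9])] atz [[0.6427, -0.0122], [0.6206, -0.0308], [0.6077, -0.0288]]
stand tri [array([ 0.6209, -0.0311, -0.0045]), array([3.9, 2.4, 1.3])] atz [[0.6303, -0.0358], [0.6134, -0.0259], [0.6167, -0.0292]]
```

View pics/w_a_c.png

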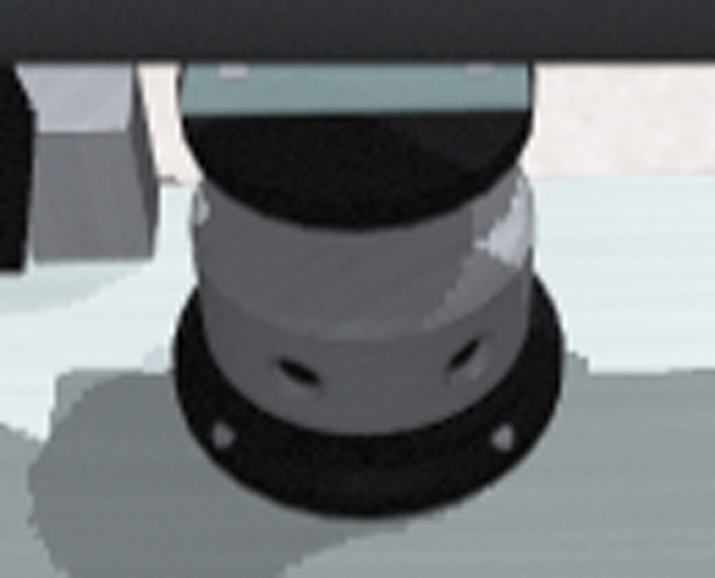

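The enlarged crop shows two holes in the collar's front, at about (279.5,206.4) and (249.1,208.9) in the full picture.

Run:
```python
from h import *; import pickle
w=pickle.load(open('w_a.pkl','rb'))
a=atz(w,(279.5,206.4),.07);b=atz(w,(249.1,208.9),.07)
print(a,b,np.linalg.norm(a-b))
m=(a+b)/2;d=(b-a)[:2]/np.linalg.norm(b-a); n=np.array([-d[1],d[0]]); n*=np.sign(n[0]); c=m[:2]+n*.042*np.cos(np.pi/6); print('axis',c)
for p in(a,b): v=p[:2]-c; print('theta from front to +y',np.degrees(np.arctan2(v[1],-v[0])))
for cc in ((.619,-.0263),(.617,-.0285)):
  for p in(a,b): v=p[:2]-cc; print(cc,'theta',np.degrees(np.arctan2(v[1],-v[0])))
# flange/collar lower edge check: project bottom silhouettes
for cc in ((.619,-.0263),(.617,-.0285)):
  for z,r in((.05,.052),(.05,.042),(.09,.042)): print(cc,z,[proj(w,(cc[0]-r*np.cos(t),cc[1]+r*np.sin(t),z)).round(1).tolist() for t in(-1.5,0,1.5)])
# next: view pose over the rest
plan((.40,.365,.16),None)
Rt,p=toolR()
for y in(-17,163): plan((.40,.365,.16),pose(y))
```

```text
[ 0.58133454 -0.01187718  0.07      ] [ 0.58506212 -0.05133519  0.07      ] 0.039633690169898275
axis [ 0.61941017 -0.02818527]
theta from front to +y 23.18583131209005
theta from front to +y -33.97920455261369
(0.619, -0.0263) theta 20.952788608474346
(0.619, -0.0263) theta -36.415343282187116
(0.617, -0.0285) theta 24.98910013728034
(0.617, -0.0285) theta -35.56430487398757
(0.619, -0.0263) 0.05 [[231.1, 215.9], [268.0, 188.4], [304.2, 215.1]]
(0.619, -0.0263) 0.05 [[238.1, 216.2], [267.9, 194.3], [297.1, 215.6]]
(0.619, -0.0263) 0.09 [[236.6, 236.9], [268.9, 214.4], [300.5, 236.2]]
(0.617, -0.0285) 0.05 [[229.4, 214.9], [266.3, 187.2], [302.7, 214.1]]
(0.617, -0.0285) 0.05 [[236.5, 215.2], [266.3, 193.2], [295.6, 214.6]]
(0.617, -0.0285) 0.09 [[234.9, 235.8], [267.2, 213.2], [298.9, 235.2]]
offset first [ 99.  405.9  45.3] rows@40 10.5 dr [0. 0. 0.] rows@8.4 0.0 or offset after rot [0. 0. 0.]
offset first [ 99.  405.9  45.3] rows@40 10.5 dr [ -29.92    4.29 -160.95] rows@8.4 19.5 or offset after rot [-188.3 -367.5   78.1]
offset first [ 99.  405.9  45.3] rows@40 10.5 dr [ 3.   20.91 16.33] rows@8.4 3.2 or offset after rot [188.3 367.5  78.1]
```

```bash
python3 -m pendant '[{"offset":[9,37,2],"dr":[0,0,0],"gripper":87},{"offset":[9,37,2],"dr":[0,0,0],"gripper":87},{"offset":[9,37,2],"dr":[0,0,0],"gripper":87},{"offset":[9,37,2],"dr":[0,0,0],"gripper":87},{"offset":[9,37,2],"dr":[0,0,0],"gripper":87}]' | head -2
python3 -m pendant '[{"offset":[9,37,4],"dr":[0,0,0],"gripper":87},{"offset":[9,37,4],"dr":[0,0,0],"gripper":87},{"offset":[9,37,4],"dr":[0,0,0],"gripper":87},{"offset":[9,37,4],"dr":[0,0,0],"gripper":87},{"offset":[9,37,4],"dr":[0,0,0],"gripper":87}]'| head -2
python3 -m pendant '[{"offset":[9,36,4],"dr":[0,0,0],"gripper":87},{"offset":[0,0,0],"dr":[1,7,5.4],"gripper":87},{"offset":[0,0,0],"dr":[1,7,5.4],"gripper":87},{"offset":[0,0,0],"dr":[1,7,5.4],"gripper":87},{"offset":[0,0,0],"dr":[0,0,0],"gripper":87}]'
python3 look.py r1 bar_mid bar_end1 rest_mid
python3 - <<'E'
from h import *; import pickle
print(toolR()); 
w=pickle.load(open('w_r1.pkl','rb'))
for p in pinpoint('wrist','bar_mid')[:1]: print(atz(w,p['location'],.031))
for p in pinpoint('wrist','bar_end2')[:4]: print(p,atz(w,p['location'],.031))
E
```

```text
clock: 6.2
eef_pos: [0.4349, 0.1459, 0.2122]
clock: 6.7
eef_pos: [0.4014, 0.3321, 0.177]
clock: 7.2
eef_pos: [0.3992, 0.367, 0.1707]
orientation: [0.007, 0.144, 0.99, 0.001]
contact_force: [0.3, -0.3, 0.5]
opening: 1.002
grip_force: 0.0
bar_mid [([266.6, 189.4], 0.84)]
bar_end1 [([260.1, 111.3], 0.98), ([268.8, 262.4], 0.79)]
rest_mid [([267.4, 192.7], 0.89)]
(array([[-9.59980439e-01,  2.79908440e-01,  9.42453406e-03],
       [ 2.79890304e-01,  9.60026594e-01, -3.21813751e-03],
       [-9.94858718e-03, -4.51513362e-04, -9.99950410e-01]]), array([0.39302133, 0.36517349, 0.16976726]))
[0.41303709 0.37324091 0.031     ]
{'location': [260.1, 111.3], 'conf': 0.98} [0.33345352 0.38929758 0.031     ]
{'location': [268.8, 262.4], 'conf': 0.79} [0.49938763 0.35123487 0.031     ]
```

View pics/w_r1.png

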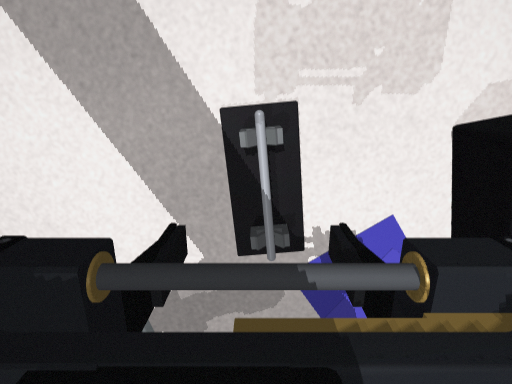

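The bar lies in the V-blocks from (260,111) to (269,262), and its spacing gives 170 mm at 31 mm height, which agrees. I'll go above it and take the second view.

Run:
```python
from h import *
plan((.4164,.3703,.10),pose(167.1))
```

```text
offset first [-20.5  11.2  70.3] rows@40 1.9 dr [-0.01  0.57 -3.35] rows@8.4 0.4 or offset after rot [-21.8  10.   70.1]
```

```bash
python3 -m pendant '[{"offset":[-10,5.5,35],"dr":[0,0,0],"gripper":87},{"offset":[-10.5,5.7,35],"dr":[0,0,0],"gripper":87},{"offset":[0,0,0],"dr":[0,0.57,-3.35],"gripper":60},{"offset":[0,0,0],"dr":[0,0,0],"gripper":60}]'
python3 look.py r2 bar_mid bar_end1 rest_mid
python3 - <<'E'
from h import *; import pickle
w1=pickle.load(open('w_r1.pkl','rb'));w=pickle.load(open('w_r2.pkl','rb'))
L=[p['location'] for p in pinpoint('wrist','bar_end1')]
for l in L: print('end',l,atz(w,l,.031), [np.r_[tri([(w,l),(w1,q)])[0].round(4),tri([(w,l),(w1,q)])[1]] for q in((260.1,111.3),(268.8,262.4))])
print('pred',proj(w,(.333453,.3893,.031)),proj(w,(.4164,.3703,.031)))
im=cv2.imread('pics/w_r2.png')
# centreline of the bar in the picture: bright column centroid at some rows
g=im.mean(2)
plan((.4164,.3703,.014),pose(167.1)); print(toolR())
E
```

```text
clock: 7.9
eef_pos: [0.4169, 0.3702, 0.0993]
orientation: [-0.001, 0.113, 0.994, -0.0]
contact_force: [0.8, -0.3, 0.1]
opening: 0.894
grip_force: 0.0
bar_mid [([255.3, 199.8], 0.66)]
bar_end1 [([259.2, 93.4], 0.66)]
rest_mid [([260.7, 204.6], 0.7)]
end [259.2, 93.4] [0.33295362 0.39022623 0.031     ] [array([0.3331    , 0.3897    , 0.0398    , 0.59197924, 0.44193336]), array([0.3395    , 0.386     , 0.2983    , 9.62468055, 9.27846121])]
pred [258.13618833  94.38189584] [258.13686318 202.46927265]
offset first [ 1.5 -1.1 87.5] rows@40 2.2 dr [ 0.13  0.09 -0.1 ] rows@8.4 0.0 or offset after rot [ 1.4 -0.9 87.5]
(array([[-0.97438061,  0.22489676,  0.00196833],
       [ 0.22490027,  0.97438015,  0.00178819],
       [-0.00151574,  0.00218506, -0.99999646]]), array([0.41795755, 0.37088514, 0.10150363]))
```

View pics/w_r2.png

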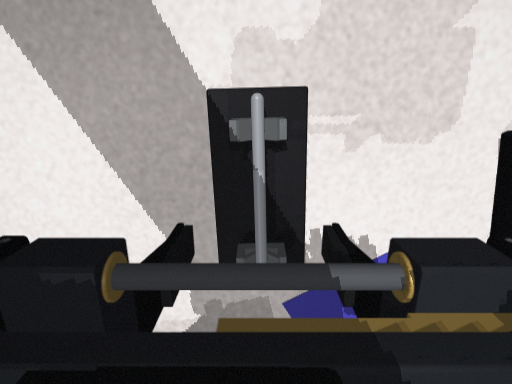

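The bar sits midway between the fingers, running from (257,95) to (261,262), about 1 degree off the tool axis. I'll descend and grip.

```bash
python3 -m pendant '[{"offset":[0.5,0,35],"dr":[0,0,-1],"gripper":50},{"offset":[0.5,0,30],"dr":[0,0,0],"gripper":50},{"offset":[0,0,16],"dr":[0,0,0],"gripper":45},{"offset":[0,0,6],"dr":[0,0,0],"gripper":45},{"offset":[0,0,0],"dr":[0,0,0],"gripper":40}]'
python3 -m pendant '[{"offset":[0,0,0],"dr":[0,0,0],"gripper":0},{"offset":[0,0,0],"dr":[0,0,0],"gripper":0},{"offset":[0,0,0],"dr":[0,0,0],"gripper":0},{"offset":[0,0,0],"dr":[0,0,0],"gripper":0},{"offset":[0,0,0],"dr":[0,0,0],"gripper":0}]'
```

```text
clock: 8.65
eef_pos: [0.4169, 0.3709, 0.0135]
orientation: [-0.0, 0.105, 0.995, 0.0]
contact_force: [-0.5, -0.8, -0.1]
opening: 0.491
grip_force: 0.0
clock: 9.15
eef_pos: [0.4177, 0.3716, 0.0141]
orientation: [0.001, 0.105, 0.994, 0.002]
contact_force: [-0.2, 0.6, 1.6]
opening: 0.104
grip_force: 30.0
```

```bash
python3 -m pendant '[{"offset":[0,0,-10],"dr":[0,0,0],"gripper":0},{"offset":[0,0,-34],"dr":[0,0,0],"gripper":0},{"offset":[0,0,-36],"dr":[0,0,0],"gripper":0},{"offset":[0,0,-30],"dr":[0,0,0],"gripper":0},{"offset":[0,0,0],"dr":[0,0,0],"gripper":0}]'
python3 - <<'E'
from h import *
plan((.506,-.111,.12),pose(216.5))
E
```

```text
clock: 9.65
eef_pos: [0.4194, 0.3722, 0.1281]
orientation: [0.004, 0.104, 0.995, 0.003]
contact_force: [0.4, 0.8, -1.7]
opening: 0.101
grip_force: 30.0
offset first [-185.  -454.7    6.2] rows@40 12.3 dr [  0.21   0.54 -48.49] rows@8.4 5.8 or offset after rot [ 217.8 -439.9    8.1]
```

```bash
python3 -m pendant '[{"offset":[-14.2,-35,0],"dr":[0,0,0],"gripper":0},{"offset":[-14.2,-35,0],"dr":[0,0,0],"gripper":0},{"offset":[-14.2,-35,0],"dr":[0,0,0],"gripper":0},{"offset":[-14.2,-35,0],"dr":[0,0,0],"gripper":0},{"offset":[-14.2,-35,0],"dr":[0,0,0],"gripper":0}]'|head -2
python3 -m pendant '[{"offset":[-14.2,-35,0],"dr":[0,0,0],"gripper":0},{"offset":[-14.2,-35,0],"dr":[0,0,0],"gripper":0},{"offset":[-14.2,-35,0],"dr":[0,0,0],"gripper":0},{"offset":[-14.2,-35,0],"dr":[0,0,0],"gripper":0},{"offset":[-14.2,-35,0],"dr":[0,0,0],"gripper":0}]'|head -2
python3 -m pendant '[{"offset":[-14.2,-35,0],"dr":[0,0,0],"gripper":0},{"offset":[-14.2,-35,0],"dr":[0,0,0],"gripper":0},{"offset":[-14.2,-35,0],"dr":[0,0,0],"gripper":0},{"offset":[0,0,0],"dr":[0,0,-8],"gripper":0},{"offset":[0,0,0],"dr":[0,0,-8],"gripper":0}]'|head -2
python3 -m pendant '[{"offset":[0,0,0],"dr":[0,0,-8],"gripper":0},{"offset":[0,0,0],"dr":[0,0,-8],"gripper":0},{"offset":[0,0,0],"dr":[0,0,-8],"gripper":0},{"offset":[0,0,0],"dr":[0,0,-8.5],"gripper":0},{"offset":[0,0,0],"dr":[0,0,0],"gripper":0}]'
python3 - <<'E'
from h import *
print(observe()['joint_positions'])
plan((.506,-.111,.053),pose(216.5))
E
```

```text
clock: 10.15
eef_pos: [0.4492, 0.1832, 0.1227]
clock: 10.65
eef_pos: [0.4822, -0.0025, 0.1225]
clock: 11.15
eef_pos: [0.5023, -0.114, 0.1222]
clock: 11.65
eef_pos: [0.5021, -0.1124, 0.1224]
orientation: [-0.0, -0.313, 0.95, 0.001]
contact_force: [-0.5, 0.7, -0.7]
opening: 0.1
grip_force: 30.0
[-4.38334244e-01  5.32394547e-01  1.80055180e+00  1.40789862e-03
  8.10932308e-01 -2.64676668e+00]
offset first [-4.  -1.4 69.4] rows@40 1.7 dr [ 0.14 -0.01 -0.02] rows@8.4 0.0 or offset after rot [-4.  -1.2 69.4]
```

```bash
python3 -m pendant '[{"offset":[-2,-0.5,35],"dr":[0,0,0],"gripper":0},{"offset":[0,-0.7,30],"dr":[0,0,0],"gripper":0},{"offset":[0,0,4],"dr":[0,0,0],"gripper":0},{"offset":[0,0,0],"dr":[0,0,0],"gripper":0}]'
python3 look.py i1 bar_end1 bar_mid collar_mid
python3 - <<'E'
from h import *
ims=[]
for n in('scene','top'):
    im=camera(n);cv2.imwrite(f'pics/{n}_i1.png',im); c=cam(n)
    for l in('bar_end1','bar_mid','collar_mid'):
        print(n,l,[(np.round(x['location'],1).tolist(),round(x['conf'],2),atz(c,x['location'],.07)[:2].round(4).tolist()) for x in pinpoint(n,l)[:3]])
    p=proj(c,(.6185,-.0278,.07)).astype(int); ims.append(cv2.resize(im[p[1]-50:p[1]+50,p[0]-60:p[0]+60],(400,333),interpolation=cv2.INTER_CUBIC))
w=cv2.imread('pics/w_i1.png'); 
cv2.imwrite('pics/i1.png',np.vstack([np.hstack(ims),np.hstack([cv2.resize(w[120:],(512,264)),np.zeros((264,288,3),np.uint8)])])); print(toolR()[1])
E
```

```text
clock: 12.05
eef_pos: [0.5044, -0.112, 0.0532]
orientation: [-0.001, -0.312, 0.95, 0.002]
contact_force: [-0.3, -0.0, -1.4]
opening: 0.099
grip_force: 30.0
bar_end1 [([255.0, 85.6], 0.76), ([478.8, 187.2], 0.59), ([254.7, 248.5], 0.37)]
bar_mid [([256.9, 251.8], 0.93)]
collar_mid []
scene bar_end1 []
scene bar_mid [([236.3, 184.9], 0.62, [0.5098, -0.1105])]
scene collar_mid [([227.6, 220.0], 0.97, [0.6258, -0.0182]), ([286.1, 217.5], 0.43, [0.512, 0.0804])]
top bar_end1 []
top bar_mid []
top collar_mid [([258.3, 170.5], 0.41, [0.6063, -0.0316])]
[ 0.50541633 -0.11240217  0.05430443]
```

View pics/i1.png

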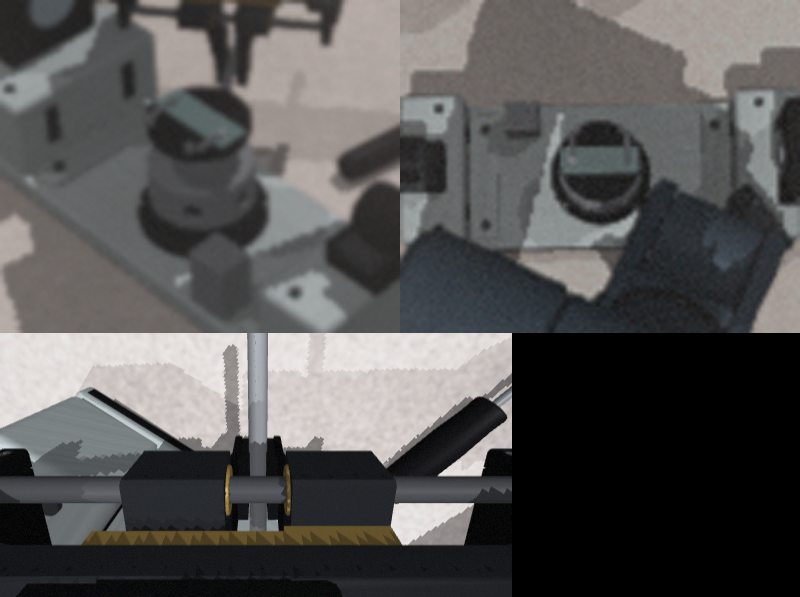

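Scene and top crops show the bar held between the fingers in front of the collar, aimed at its axis. The wrist crop shows it centred and upright (col 257). I'll insert it while watching the force.

```bash
python3 - <<'E'
from h import *; import pickle
w=pickle.load(open('w_i1.pkl','rb')); Rt,p=toolR(); x=atz(w,(255,85.6),.0705); print('outer tip in tool frame mm',Rt.T@(x-p)*1e3)
E
python3 -m pendant '[{"offset":[-8,0,0],"dr":[0,0,0],"gripper":0},{"offset":[-4,0,0],"dr":[0,0,0],"gripper":0},{"offset":[0,0,0],"dr":[0,0,0],"gripper":0}]'
python3 -m pendant '[{"offset":[-4,0,0],"dr":[0,0,0],"gripper":0},{"offset":[0,0,0],"dr":[0,0,0],"gripper":0}]'
python3 -m pendant '[{"offset":[-3,0,0],"dr":[0,0,0],"gripper":0},{"offset":[0,0,0],"dr":[0,0,0],"gripper":0}]'
```

```text
outer tip in tool frame mm [ 88.41402584  -0.37644355 -16.29708138]
clock: 12.95
eef_pos: [0.5159, -0.1049, 0.0541]
orientation: [0.001, -0.314, 0.95, 0.0]
contact_force: [-1.1, -0.1, -0.9]
opening: 0.1
grip_force: 30.0
clock: 13.15
eef_pos: [0.5186, -0.1026, 0.054]
orientation: [0.0, -0.313, 0.95, 0.0]
contact_force: [0.4, 0.2, -0.8]
opening: 0.101
grip_force: 30.0
clock: 13.35
eef_pos: [0.5209, -0.101, 0.0541]
orientation: [0.0, -0.313, 0.95, 0.0]
contact_force: [-0.4, 0.4, -2.1]
opening: 0.105
grip_force: 30.0
```

```bash
python3 -m pendant '[{"offset":[-4,0,0],"dr":[0,0,0],"gripper":0},{"offset":[0,0,0],"dr":[0,0,0],"gripper":0}]'
python3 -m pendant '[{"offset":[-4,0,0],"dr":[0,0,0],"gripper":0},{"offset":[-4,0,0],"dr":[0,0,0],"gripper":0},{"offset":[0,0,0],"dr":[0,0,0],"gripper":0}]'
python3 -m pendant '[{"offset":[-4,0,0],"dr":[0,0,0],"gripper":0},{"offset":[0,0,0],"dr":[0,0,0],"gripper":0}]'
python3 -c "
from h import *
Rt,p=toolR(); a=np.array([.6185,-.0278]); v=p[:2]-a; print(np.linalg.norm(v),np.degrees(np.arctan2(v[1],-v[0]))); print('axis in tool',Rt.T@(np.r_[a,p[2]]-p)*1e3, Rt.T@observe()['contact_force'])"
```

```text
clock: 13.55
eef_pos: [0.5243, -0.0986, 0.0541]
orientation: [0.001, -0.313, 0.95, 0.0]
contact_force: [0.5, 0.4, -1.3]
opening: 0.102
grip_force: 30.0
clock: 13.85
eef_pos: [0.5309, -0.0937, 0.0542]
orientation: [0.001, -0.313, 0.95, 0.0]
contact_force: [0.1, -0.5, -1.6]
opening: 0.101
grip_force: 30.0
clock: 14.05
eef_pos: [0.534, -0.0914, 0.0541]
orientation: [0.001, -0.313, 0.95, 0.0]
contact_force: [0.9, -1.1, -1.0]
opening: 0.101
grip_force: 30.0
0.10577787416032661 -36.95069461904349
axis in tool [-105.77474099    0.80158259    0.14246252] [-0.09123326 -1.44039168  0.98251244]
```

```bash
python3 -m pendant '[{"offset":[-0.4,9.2,0],"dr":[0,0,5],"gripper":0},{"offset":[-0.4,9.2,0],"dr":[0,0,5],"gripper":0},{"offset":[-0.4,9.2,0],"dr":[0,0,5],"gripper":0},{"offset":[0,0,0],"dr":[0,0,0],"gripper":0}]'
python3 -c "
from h import *
Rt,p=toolR(); a=np.array([.6185,-.0278]); v=p[:2]-a; print(np.linalg.norm(v),np.degrees(np.arctan2(v[1],-v[0]))); print('axis in tool',Rt.T@(np.r_[a,p[2]]-p)*1e3, Rt.T@observe()['contact_force'],Rt.T@observe()['torque'])"
```

```text
clock: 14.45
eef_pos: [0.5209, -0.0687, 0.0545]
orientation: [0.001, -0.186, 0.983, -0.001]
contact_force: [-1.0, -6.9, -1.4]
opening: 0.103
grip_force: 31.2
0.10576840181980263 -22.73402917150628
axis in tool [-105.73991451    2.44438631    0.22422888] [ 3.44003694 -6.08052693  1.44032286] [1.03879914 0.42608995 0.4167275 ]
```

```bash
python3 -m pendant '[{"offset":[-0.8,12.9,0],"dr":[0,0,7],"gripper":0},{"offset":[-0.8,12.9,0],"dr":[0,0,7],"gripper":0},{"offset":[-0.8,12.9,0],"dr":[0,0,7],"gripper":0},{"offset":[-0.8,12.9,0],"dr":[0,0,7],"gripper":0},{"offset":[-0.8,12.9,0],"dr":[0,0,7],"gripper":0}]'
python3 -c "
from h import *
Rt,p=toolR(); a=np.array([.6185,-.0278]); v=p[:2]-a; print(np.linalg.norm(v),np.degrees(np.arctan2(v[1],-v[0]))); print('axis in tool',Rt.T@(np.r_[a,p[2]]-p)*1e3, Rt.T@observe()['contact_force'],Rt.T@observe()['torque'])"
```

```text
clock: 14.95
eef_pos: [0.5161, -0.0057, 0.0544]
orientation: [0.001, 0.121, 0.993, -0.001]
contact_force: [-1.7, -8.8, -1.0]
opening: 0.107
grip_force: 31.6
0.10476464044964998 12.154030277661706
axis in tool [-104.71823798    3.11469316    0.13859615] [-0.48958625 -8.93792684  0.99373738] [ 1.38155442 -0.27249746  0.5299008 ]
```

```bash
python3 -m pendant '[{"offset":[-0.6,12.8,0],"dr":[0,0,7],"gripper":0},{"offset":[-0.6,12.8,0],"dr":[0,0,7],"gripper":0},{"offset":[-0.6,12.8,0],"dr":[0,0,7],"gripper":0},{"offset":[-0.6,12.8,0],"dr":[0,0,7],"gripper":0},{"offset":[0,0,0],"dr":[0,0,0],"gripper":0}]'
python3 -m pendant '[{"offset":[-0.6,12.8,0],"dr":[0,0,7],"gripper":0},{"offset":[0,0,0],"dr":[0,0,0],"gripper":0}]'
python3 -c "
from h import *
Rt,p=toolR(); a=np.array([.6185,-.0278]); v=p[:2]-a; print(np.linalg.norm(v),np.degrees(np.arctan2(v[1],-v[0]))); print('axis in tool',Rt.T@(np.r_[a,p[2]]-p)*1e3, Rt.T@observe()['contact_force'],Rt.T@observe()['torque']);print(Ro.from_matrix(Rt).as_euler('ZYX',degrees=True))"
```

```text
clock: 15.45
eef_pos: [0.5373, 0.041, 0.0539]
orientation: [-0.001, 0.354, 0.935, -0.001]
contact_force: [-3.5, -7.2, -0.9]
opening: 0.102
grip_force: 31.0
clock: 15.65
eef_pos: [0.5447, 0.0506, 0.0536]
orientation: [-0.003, 0.411, 0.912, -0.001]
contact_force: [-4.6, -3.6, -1.1]
opening: 0.109
grip_force: 31.0
0.10763340325352933 46.716044283929534
axis in tool [-107.58022357    3.3384377    -0.54756374] [ 0.34036504 -5.85248799  1.09189487] [ 0.93285603 -0.1710142   0.36780422]
[ 131.50539156   -0.28451896 -179.77115706]
```

```bash
python3 -m pendant '[{"offset":[0,-2,0],"dr":[0,0,0],"gripper":0},{"offset":[9,0,0],"dr":[0,0,0],"gripper":0},{"offset":[9,0,0],"dr":[0,0,0],"gripper":0},{"offset":[9,0,0],"dr":[0,0,0],"gripper":0},{"offset":[0,0,0],"dr":[0,0,0],"gripper":0}]'
python3 -m pendant '[{"offset":[1,-10,0],"dr":[0,0,0],"gripper":0},{"offset":[1,-15,0],"dr":[0,0,0],"gripper":0},{"offset":[8,-15,0],"dr":[0,0,0],"gripper":0},{"offset":[8,-15,0],"dr":[0,0,0],"gripper":0},{"offset":[0,0,0],"dr":[0,0,0],"gripper":0}]'
python3 - <<'E'
from h import *
print(toolR())
# pose for seeing the collar: earlier tcp and camera; pick TCP back and up with bar held
plan((.46,-.04,.22),pose(180,-20))
E
```

```text
clock: 16.15
eef_pos: [0.5271, 0.0707, 0.0543]
orientation: [-0.0, 0.41, 0.912, 0.001]
contact_force: [-0.1, 0.6, -0.2]
opening: 0.1
grip_force: 30.0
clock: 16.65
eef_pos: [0.4718, 0.0463, 0.0541]
orientation: [-0.002, 0.411, 0.912, -0.0]
contact_force: [0.7, 0.5, -1.8]
opening: 0.101
grip_force: 30.0
(array([[-0.6622893 ,  0.74923857, -0.00380126],
       [ 0.74923893,  0.66229782,  0.00161671],
       [ 0.00372887, -0.00177733, -0.99999147]]), array([0.47184847, 0.04628993, 0.05413432]))
offset first [ -56.2  -66.3 -166. ] rows@40 4.7 dr [ -8.47 -19.03 -48.02] rows@8.4 6.2 or offset after rot [ -45.6  -86.3 -159.9]
```

```bash
python3 -m pendant '[{"offset":[0,0,-40],"dr":[0,0,-7],"gripper":0},{"offset":[0,0,-45],"dr":[0,0,-7],"gripper":0},{"offset":[0,0,-45],"dr":[0,0,-7],"gripper":0},{"offset":[0,0,-36],"dr":[0,0,-7],"gripper":0},{"offset":[10,0,0],"dr":[0,0,-7],"gripper":0}]' | head -2
python3 -m pendant '[{"offset":[0,0,0],"dr":[0,0,-7],"gripper":0},{"offset":[0,0,0],"dr":[0,0,-6],"gripper":0},{"offset":[0,0,0],"dr":[0,-8,0],"gripper":0},{"offset":[0,0,0],"dr":[0,-8,0],"gripper":0},{"offset":[0,0,0],"dr":[0,-5,0],"gripper":0}]' | head -3
python3 -m pendant '[{"offset":[0,0,0],"dr":[0,0,0],"gripper":0}]' | head -3
python3 look.py b collar_mid table_top left_foot right_foot bar_end1
python3 - <<'E'
from h import *; import pickle
w=pickle.load(open('w_b.pkl','rb')); p=proj(w,(.6,-.0278,.08)).astype(int); print(p)
x0=max(p[0]-70,0);y0=max(p[1]-60,0); im=cv2.imread('pics/w_b.png')[y0:y0+110,x0:x0+140]; print(x0,y0,im.shape)
cv2.imwrite('pics/w_b_c.png',cv2.resize(im,(700,550),interpolation=cv2.INTER_CUBIC))
E
```

```text
clock: 17.15
eef_pos: [0.4718, 0.0489, 0.226]
clock: 17.65
eef_pos: [0.4647, 0.05, 0.2207]
orientation: [0.184, 0.004, 0.983, -0.001]
clock: 17.75
eef_pos: [0.4621, 0.0504, 0.2193]
orientation: [0.18, 0.004, 0.984, 0.0]
collar_mid [([201.6, 236.9], 0.95), ([64.9, 212.7], 0.66), ([257.9, 249.7], 0.16)]
table_top [([260.7, 85.2], 0.48)]
left_foot [([312.6, 210.5], 0.71)]
right_foot [([64.7, 213.2], 0.61)]
bar_end1 [([257.9, 88.0], 0.62)]
[196 233]
126 173 (110, 140, 3)
```

View pics/w_b_c.png

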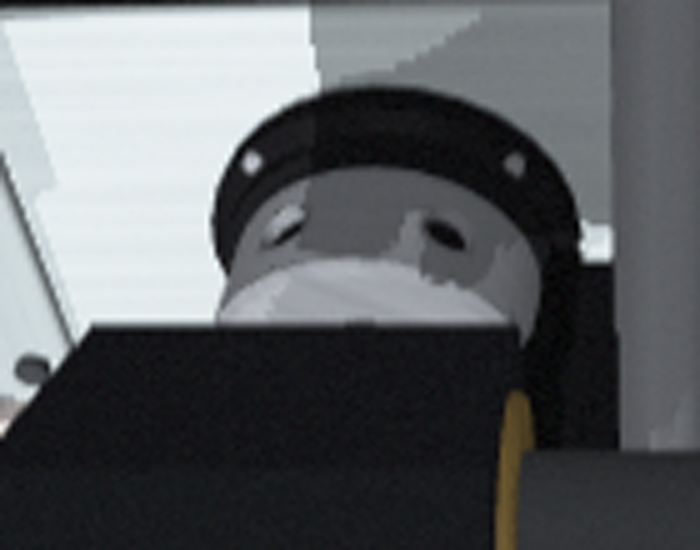

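The crop shows the collar with two holes, at about (215,220) and (182.6,218.4) in the full picture.

Run:
```python
from h import *; import pickle
w=pickle.load(open('w_b.pkl','rb'))
a=atz(w,(215,220),.07);b=atz(w,(182.7,218.5),.07)
print(a,b,np.linalg.norm(a-b))
m=(a+b)/2;d=(b-a)[:2]/np.linalg.norm(b-a); n=np.array([-d[1],d[0]]); n*=np.sign(n[0]); c=m[:2]+n*.042*np.cos(np.pi/6); print('axis',c)
for cc in (c,(.6185,-.0278)):
 for p in(a,b): v=p[:2]-cc; print('theta',np.degrees(np.arctan2(v[1],-v[0])))
L=atz(w,(312.6,210.5),.1);R=atz(w,(64.7,213.2),.1); print(L,R,'mid',(L+R)/2+[.075,0,0])
x=atz(w,(257.9,88),.2);Rt,p=toolR()
o,dd=ray(w,(257.9,88)); o=Rt.T@(o-p);dd=Rt.T@dd; print('outer tip',o+dd*(-.0168-o[2])/dd[2])
```

```text
[ 0.5854452  -0.00457615  0.07      ] [ 0.58239585 -0.04504249  0.07      ] 0.04058106732344335
axis [ 0.62019076 -0.02754247]
theta 33.46414263532757
theta -24.845346767248984
theta 35.09135799642246
theta -25.52803324292972
[0.54408084 0.11011571 0.1       ] [ 0.54500804 -0.16324652  0.1       ] mid [ 0.61954444 -0.02656541  0.1       ]
outer tip [ 0.0923054   0.00048324 -0.0168    ]
```

```bash
python3 -m pendant '[{"offset":[0,0,0],"dr":[0,7,0],"gripper":0},{"offset":[0,0,0],"dr":[0,7,0],"gripper":0},{"offset":[0,0,0],"dr":[0,7,-8],"gripper":0},{"offset":[0,0,0],"dr":[0,0,-8.5],"gripper":0},{"offset":[0,0,0],"dr":[0,0,-8.5],"gripper":0}]'
python3 - <<'E'
from h import *
plan((.4908,-.0882,.054),pose(205.3))
E
```

```text
clock: 18.55
eef_pos: [0.4677, 0.0497, 0.2202]
orientation: [0.012, -0.202, 0.979, -0.005]
contact_force: [-1.6, 1.0, -1.2]
opening: 0.101
grip_force: 30.0
offset first [  36.8 -133.4  167.4] rows@40 5.4 dr [-0.85  1.18 -1.99] rows@8.4 0.3 or offset after rot [  38.  -134.5  166.2]
```

```bash
python3 -m pendant '[{"offset":[9.5,-33.5,15],"dr":[0,0.5,-0.5],"gripper":0},{"offset":[9.5,-33.5,30],"dr":[0,0.5,-0.5],"gripper":0},{"offset":[9.5,-33.5,35],"dr":[0,0,-0.5],"gripper":0},{"offset":[9,-33,35],"dr":[0,0,0],"gripper":0},{"offset":[0,0,35],"dr":[0,0,0],"gripper":0}]' 
python3 -m pendant '[{"offset":[0,0,10],"dr":[0,0,0],"gripper":0},{"offset":[0,0,0],"dr":[0,0,0],"gripper":0}]'
python3 - <<'E'
from h import *
plan((.4908,-.0882,.054),pose(205.3))
print(toolR())
E
```

```text
clock: 19.05
eef_pos: [0.4907, -0.0941, 0.0707]
orientation: [0.005, -0.21, 0.978, -0.009]
contact_force: [0.5, 0.2, -1.8]
opening: 0.102
grip_force: 30.0
clock: 19.25
eef_pos: [0.4858, -0.0887, 0.0603]
orientation: [0.001, -0.212, 0.977, -0.005]
contact_force: [0.8, 0.2, -1.7]
opening: 0.1
grip_force: 30.0
offset first [-4.7 -1.6  6.3] rows@40 0.2 dr [-0.62 -0.03 -0.86] rows@8.4 0.1 or offset after rot [-4.7 -1.7  6.3]
(array([[-9.10397829e-01, -4.13713911e-01,  4.07337792e-03],
       [-4.13733740e-01,  9.10342986e-01, -1.00020040e-02],
       [ 4.29797173e-04, -1.07910966e-02, -9.99941682e-01]]), array([ 0.4858186 , -0.08866255,  0.06027405]))
```

```bash
python3 -m pendant '[{"offset":[-4.7,-1.6,6.2],"dr":[-0.6,0,-0.8],"gripper":0},{"offset":[0,0,0],"dr":[0,0,0],"gripper":0}]' 
python3 look.py i2 bar_end1
python3 - <<'E'
from h import *; import pickle
plan((.4908,-.0882,.054),pose(205.3))
w=pickle.load(open('w_i2.pkl','rb')); Rt,p=toolR()
for q in pinpoint('wrist','bar_end1')[:2]:
    o,dd=ray(w,q['location']); o=Rt.T@(o-p);dd=Rt.T@dd; print('outer tip',q['location'],q['conf'],o+dd*(-.0168-o[2])/dd[2])
E
```

```text
clock: 19.45
eef_pos: [0.4938, -0.0888, 0.0566]
orientation: [0.003, -0.219, 0.976, -0.002]
contact_force: [-0.2, 0.3, -0.9]
opening: 0.104
grip_force: 30.0
bar_end1 [([259.1, 84.7], 0.55)]
offset first [1.6 1.1 2.8] rows@40 0.1 dr [-0.32  0.24  0.01] rows@8.4 0.0 or offset after rot [1.6 1.1 2.8]
outer tip [259.1, 84.7] 0.55 [ 0.08739704 -0.00035665 -0.0168    ]
```

```bash
python3 -m pendant '[{"offset":[0,1,2.3],"dr":[0,0,0],"gripper":0},{"offset":[-8,0,0],"dr":[0,0,0],"gripper":0},{"offset":[-6,0,0],"dr":[0,0,0],"gripper":0},{"offset":[0,0,0],"dr":[0,0,0],"gripper":0}]'
python3 -m pendant '[{"offset":[-4,0,0],"dr":[0,0,0],"gripper":0},{"offset":[0,0,0],"dr":[0,0,0],"gripper":0}]'
python3 -c "
from h import *
Rt,p=toolR(); a=np.array([.6192,-.0275]); v=p[:2]-a; print(np.linalg.norm(v),np.degrees(np.arctan2(v[1],-v[0]))); print('axis in tool',Rt.T@(np.r_[a,p[2]]-p)*1e3, Rt.T@observe()['contact_force'])"
```

```text
clock: 20.0
eef_pos: [0.5053, -0.0817, 0.0535]
orientation: [0.002, -0.219, 0.976, -0.002]
contact_force: [0.0, -0.4, -1.5]
opening: 0.101
grip_force: 30.0
clock: 20.2
eef_pos: [0.508, -0.08, 0.0533]
orientation: [0.002, -0.219, 0.976, -0.002]
contact_force: [1.2, 0.3, -0.3]
opening: 0.107
grip_force: 30.0
0.12299873589840862 -25.26073257985499
axis in tool [-1.22998263e+02 -2.98153438e-03  3.41009751e-01] [-1.25026195 -0.2446761   0.30343422]
```

```bash
python3 -m pendant '[{"offset":[-4,0,0],"dr":[0,0,0],"gripper":0},{"offset":[0,0,0],"dr":[0,0,0],"gripper":0}]'
python3 -m pendant '[{"offset":[-4,0,0],"dr":[0,0,0],"gripper":0},{"offset":[-4,0,0],"dr":[0,0,0],"gripper":0},{"offset":[0,0,0],"dr":[0,0,0],"gripper":0}]'
python3 -m pendant '[{"offset":[-4,0,0],"dr":[0,0,0],"gripper":0},{"offset":[-1.5,0,0],"dr":[0,0,0],"gripper":0},{"offset":[0,0,0],"dr":[0,0,0],"gripper":0}]'
python3 -c "
from h import *
Rt,p=toolR(); a=np.array([.6192,-.0275]); v=p[:2]-a; print(np.linalg.norm(v),np.degrees(np.arctan2(v[1],-v[0]))); print('axis in tool',Rt.T@(np.r_[a,p[2]]-p)*1e3, Rt.T@observe()['contact_force'])"
```

```text
clock: 20.4
eef_pos: [0.5116, -0.0784, 0.0533]
orientation: [0.002, -0.219, 0.976, -0.002]
contact_force: [-0.2, 0.4, -1.0]
opening: 0.1
grip_force: 30.0
clock: 20.7
eef_pos: [0.5191, -0.0749, 0.0534]
orientation: [0.002, -0.219, 0.976, -0.002]
contact_force: [1.1, -0.6, -0.5]
opening: 0.098
grip_force: 30.0
clock: 21.0
eef_pos: [0.5236, -0.0725, 0.0534]
orientation: [0.002, -0.219, 0.976, -0.002]
contact_force: [0.1, -0.4, -0.8]
opening: 0.101
grip_force: 30.0
0.10572526832288624 -25.217960215661172
axis in tool [-1.05724895e+02 -8.45858946e-02  2.67781195e-01] [ 0.05412337 -0.42918253  0.84172974]
```

```bash
python3 -m pendant '[{"offset":[0,3,0],"dr":[0,0,0],"gripper":0},{"offset":[-0.8,12.9,0],"dr":[0,0,7],"gripper":0},{"offset":[-0.8,12.9,0],"dr":[0,0,7],"gripper":0},{"offset":[-0.8,12.9,0],"dr":[0,0,7],"gripper":0},{"offset":[-0.8,12.9,0],"dr":[0,0,7],"gripper":0}]'
python3 -m pendant '[{"offset":[-0.8,12.9,0],"dr":[0,0,7],"gripper":0},{"offset":[-0.8,12.9,0],"dr":[0,0,7],"gripper":0},{"offset":[-0.8,12.9,0],"dr":[0,0,7],"gripper":0},{"offset":[-0.8,12.9,0],"dr":[0,0,7],"gripper":0},{"offset":[0,0,0],"dr":[0,0,0],"gripper":0}]'
cat > st.py <<'E'
from h import *
Rt,p=toolR(); a=np.array([.6192,-.0275]); v=p[:2]-a; x=Rt[:,0]; print('r',np.linalg.norm(v).round(4),'th pos',np.degrees(np.arctan2(v[1],-v[0])).round(2),'th tool',np.degrees(np.arctan2(x[1],-x[0])).round(2)); print('axis in tool',(Rt.T@(np.r_[a,p[2]]-p)*1e3).round(1), (Rt.T@observe()['contact_force']).round(1),(Rt.T@observe()['torque']).round(2))
E
python3 st.py
```

```text
clock: 21.5
eef_pos: [0.5136, -0.0216, 0.0537]
orientation: [0.004, 0.027, 1.0, -0.003]
contact_force: [0.5, -9.4, -1.9]
opening: 0.109
grip_force: 31.5
clock: 22.0
eef_pos: [0.5274, 0.0287, 0.0533]
orientation: [0.003, 0.266, 0.964, -0.001]
contact_force: [-1.3, -7.2, -0.5]
opening: 0.109
grip_force: 31.0
r 0.1077 th pos 31.47 th tool 30.87
axis in tool [-107.7   -1.1    0.6] [-2.6 -6.9  0.5] [ 1.02 -0.5   0.47]
```

```bash
python3 -m pendant '[{"offset":[-1,11.2,0],"dr":[0,0,6],"gripper":0},{"offset":[-1,9.3,0],"dr":[0,0,5],"gripper":0},{"offset":[0,0,0],"dr":[0,0,0],"gripper":0}]'; python3 st.py
python3 -m pendant '[{"offset":[-0.3,5.6,0],"dr":[0,0,3],"gripper":0},{"offset":[0,0,0],"dr":[0,0,0],"gripper":0}]'; python3 st.py
```

```text
clock: 22.3
eef_pos: [0.5373, 0.0449, 0.0526]
orientation: [-0.001, 0.357, 0.934, -0.002]
contact_force: [-3.3, -7.2, -1.7]
opening: 0.104
grip_force: 31.3
r 0.1093 th pos 41.46 th tool 41.88
axis in tool [-109.3    0.8    0. ] [-2.3 -7.5  1.7] [ 1.12 -0.38  0.46]
clock: 22.5
eef_pos: [0.5404, 0.0487, 0.0525]
orientation: [-0.001, 0.382, 0.924, -0.002]
contact_force: [-4.2, -5.6, -1.0]
opening: 0.104
grip_force: 31.2
r 0.1096 th pos 44.07 th tool 44.87
axis in tool [-1.096e+02  1.500e+00 -1.000e-01] [-1.  -6.9  1. ] [ 0.98 -0.28  0.48]
```

```bash
python3 -m pendant '[{"offset":[-1.2,5.6,0],"dr":[0,0,2.5],"gripper":0},{"offset":[0,0,0],"dr":[0,0,0],"gripper":0}]'; python3 st.py
python3 -m pendant '[{"offset":[-0.8,3.7,0],"dr":[0,0,1.5],"gripper":0},{"offset":[0,0,0],"dr":[0,0,0],"gripper":0}]'; python3 st.py
```

```text
clock: 22.7
eef_pos: [0.5439, 0.0522, 0.0522]
orientation: [-0.003, 0.402, 0.916, -0.002]
contact_force: [-6.0, -4.9, -1.3]
opening: 0.106
grip_force: 31.3
r 0.1097 th pos 46.62 th tool 47.38
axis in tool [-109.7    1.5   -0.3] [ 0.5 -7.7  1.4] [ 1.02 -0.02  0.49]
clock: 22.9
eef_pos: [0.5464, 0.0544, 0.0526]
orientation: [-0.003, 0.414, 0.91, -0.002]
contact_force: [-7.1, -3.6, 3.0]
opening: 0.105
grip_force: 31.4
r 0.1096 th pos 48.34 th tool 48.91
axis in tool [-109.6    1.1   -0.5] [ 2.  -7.7 -3. ] [0.79 0.42 0.56]
```

```bash
python3 -m pendant '[{"offset":[0,0,0],"dr":[0,0,-2],"gripper":0},{"offset":[0,0,0],"dr":[0,0,0],"gripper":0}]'; python3 st.py
python3 -m pendant '[{"offset":[0,1,0],"dr":[0,0,-1.5],"gripper":0},{"offset":[0,0,0],"dr":[0,0,0],"gripper":0}]'; python3 st.py
```

```text
clock: 23.1
eef_pos: [0.546, 0.0544, 0.0525]
orientation: [-0.004, 0.398, 0.917, -0.002]
contact_force: [-7.8, -2.9, 3.0]
opening: 0.109
grip_force: 31.5
r 0.1098 th pos 48.24 th tool 46.87
axis in tool [-109.8   -2.6   -0.5] [ 3.2 -7.7 -2.9] [0.78 0.49 0.54]
clock: 23.3
eef_pos: [0.5466, 0.0551, 0.0525]
orientation: [-0.004, 0.386, 0.923, -0.002]
contact_force: [-8.0, -3.4, 3.2]
opening: 0.106
grip_force: 31.4
r 0.1099 th pos 48.69 th tool 45.38
axis in tool [-109.7   -6.3   -0.5] [ 3.2 -8.1 -3.1] [0.77 0.5  0.46]
```

Run:
```python
from h import *
c=cam('scene'); im=camera('scene'); cv2.imwrite('pics/scene_s2.png',im)
a=np.array([.6192,-.0275])
print([(t,proj(c,(a[0]-.042*np.cos(np.radians(t)),a[1]+.042*np.sin(np.radians(t)),.07)).round(1).tolist()) for t in (90,98,102,110,143,154,162,170,203,222)])
old=cv2.imread('pics/scene_i1.png'); f=lambda i:cv2.resize(i[180:245,185:265],(400,325),interpolation=cv2.INTER_CUBIC)
w=camera('wrist'); cv2.imwrite('pics/w_s2.png',w)
x=np.hstack([f(old),f(im)]); cv2.imwrite('pics/s2.png',np.vstack([x,np.hstack([cv2.resize(w[60:],(430,270)),np.zeros((270,370,3),np.uint8)])]))
print(regions_of('wrist','bar_mid')[0]['location'])
```

```text
[(90, [238.2, 224.9]), (98, [236.4, 226.0]), (102, [235.4, 226.4]), (110, [233.3, 227.2]), (143, [223.9, 228.1]), (154, [220.8, 227.5]), (162, [218.8, 226.9]), (170, [216.9, 226.1]), (203, [211.6, 221.1]), (222, [210.8, 217.6])]
[262.6, 184.1]
```

View pics/s2.png

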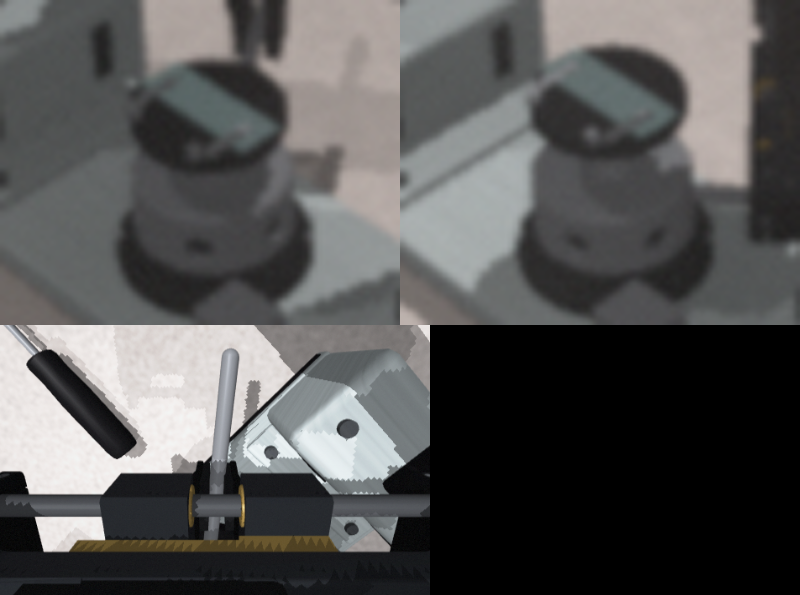

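The new scene crop (right) shows the collar holes at (220,228) and (236,228). They correspond to a front hole near 42°, so the collar is close to its stop. The wrist crop shows the bar turned several degrees in the pads, with its outer tip at about (274,88). I'll measure that and push on a little.

```bash
cat > bar.py <<'E'
from h import *
c=cam('wrist'); im=camera('wrist'); Rt,p=toolR()
for q in pinpoint('wrist','bar_end1')[:1]:
    o,d=ray(c,q['location']); o=Rt.T@(o-p);d=Rt.T@d; t=o+d*(-.0168-o[2])/d[2]; print('tip tool',(t*1e3).round(1),q['conf'],'bar turn vs tool deg',np.degrees(np.arctan2(t[1],t[0])).round(1))
E
python3 bar.py
python3 -m pendant '[{"offset":[-4,0,0],"dr":[0,0,0],"gripper":0},{"offset":[-3,0,0],"dr":[0,0,0],"gripper":0},{"offset":[0,0,0],"dr":[0,0,0],"gripper":0}]'; python3 st.py
python3 -m pendant '[{"offset":[0,3,0],"dr":[0,0,0],"gripper":0},{"offset":[0,0,0],"dr":[0,0,0],"gripper":0}]'; python3 st.py; python3 bar.py
```

```text
tip tool [ 86.6   7.5 -16.8] 0.95 bar turn vs tool deg 5.0
clock: 23.85
eef_pos: [0.5514, 0.0501, 0.0525]
orientation: [-0.004, 0.385, 0.923, -0.002]
contact_force: [-8.2, -3.3, 4.4]
opening: 0.109
grip_force: 31.1
r 0.1031 th pos 48.85 th tool 45.33
axis in tool [-102.9   -6.3   -0.5] [ 3.5 -8.1 -4.3] [0.84 0.43 0.4 ]
clock: 24.05
eef_pos: [0.5533, 0.0517, 0.0528]
orientation: [-0.004, 0.386, 0.923, -0.003]
contact_force: [-8.2, -6.6, 5.3]
opening: 0.106
grip_force: 32.6
r 0.103 th pos 50.25 th tool 45.36
axis in tool [-102.7   -8.8   -0.5] [  1.1 -10.6  -5.2] [0.95 0.49 0.52]
tip tool [ 37.5  41.  -16.8] 0.57 bar turn vs tool deg 47.5
```

```bash
python3 -m pendant '[{"offset":[0,2.5,0],"dr":[0,0,0],"gripper":0},{"offset":[0,0,0],"dr":[0,0,0],"gripper":0}]'; python3 st.py; python3 bar.py
```

```text
clock: 24.35
eef_pos: [0.5547, 0.0533, 0.0529]
orientation: [-0.004, 0.386, 0.923, -0.003]
contact_force: [-9.7, -6.8, 6.4]
opening: 0.116
grip_force: 32.6
r 0.1034 th pos 51.41 th tool 45.39
axis in tool [-102.8  -10.8   -0.5] [  2.  -11.7  -6.3] [1.09 0.52 0.56]
tip tool [ 85.6  13.6 -16.8] 0.79 bar turn vs tool deg 9.0
```

```bash
python3 -m pendant '[{"offset":[0,-4,0],"dr":[0,0,0],"gripper":0},{"offset":[0,0,0],"dr":[0,0,0],"gripper":0}]'; python3 st.py
python3 -m pendant '[{"offset":[0,-3,0],"dr":[0,0,0],"gripper":0},{"offset":[0,0,0],"dr":[0,0,0],"gripper":0}]'; python3 st.py; python3 bar.py
```

```text
clock: 24.65
eef_pos: [0.5525, 0.0511, 0.0526]
orientation: [-0.004, 0.386, 0.923, -0.002]
contact_force: [-7.4, -3.0, 5.1]
opening: 0.112
grip_force: 30.6
r 0.1031 th pos 49.67 th tool 45.4
axis in tool [-102.8   -7.7   -0.5] [ 3.1 -7.4 -5. ] [0.79 0.59 0.48]
clock: 24.85
eef_pos: [0.5511, 0.0492, 0.0524]
orientation: [-0.003, 0.385, 0.923, -0.002]
contact_force: [-6.7, -1.4, 0.8]
opening: 0.11
grip_force: 29.8
r 0.1026 th pos 48.38 th tool 45.34
axis in tool [-102.4   -5.4   -0.4] [ 3.7 -5.8 -0.7] [0.66 0.52 0.29]
tip tool [ 85.7   6.4 -16.8] 0.59 bar turn vs tool deg 4.3
```

```bash
python3 -m pendant '[{"offset":[0,-3,0],"dr":[0,0,0],"gripper":0},{"offset":[0,0,0],"dr":[0,0,0],"gripper":0}]'; python3 st.py
python3 -m pendant '[{"offset":[0,-1.5,0],"dr":[0,0,-1],"gripper":0},{"offset":[0,0,0],"dr":[0,0,0],"gripper":0}]'; python3 st.py; python3 bar.py
```

```text
clock: 25.15
eef_pos: [0.5512, 0.0469, 0.0526]
orientation: [-0.001, 0.385, 0.923, -0.001]
contact_force: [-4.6, -1.8, -1.8]
opening: 0.104
grip_force: 29.6
r 0.1008 th pos 47.6 th tool 45.29
axis in tool [-100.7   -4.1   -0. ] [ 1.9 -4.5  1.9] [0.48 0.31 0.22]
clock: 25.35
eef_pos: [0.5512, 0.0459, 0.0527]
orientation: [0.0, 0.376, 0.926, -0.001]
contact_force: [-4.5, -1.2, -1.7]
opening: 0.107
grip_force: 29.6
r 0.1001 th pos 47.18 th tool 44.22
axis in tool [-99.9  -5.2   0.1] [ 2.4 -4.   1.7] [0.62 0.39 0.28]
tip tool [ 86.3   6.3 -16.8] 0.97 bar turn vs tool deg 4.2
```

```bash
python3 -m pendant '[{"offset":[0,-2.5,0],"dr":[0,0,0],"gripper":0},{"offset":[0,0,0],"dr":[0,0,0],"gripper":0}]'; python3 st.py
python3 -m pendant '[{"offset":[0,-1.5,0],"dr":[0,0,0],"gripper":0},{"offset":[0,0,0],"dr":[0,0,0],"gripper":0}]'; python3 st.py; python3 bar.py
```

```text
clock: 25.65
eef_pos: [0.5503, 0.0446, 0.0529]
orientation: [0.001, 0.377, 0.926, -0.0]
contact_force: [-5.8, 4.1, -0.7]
opening: 0.107
grip_force: 29.5
r 0.0997 th pos 46.3 th tool 44.26
axis in tool [-99.7  -3.5   0.2] [ 7.  -1.2  0.7] [0.17 0.8  0.17]
clock: 25.85
eef_pos: [0.5496, 0.0439, 0.053]
orientation: [0.001, 0.377, 0.926, -0.0]
contact_force: [-4.7, 3.1, -1.2]
opening: 0.103
grip_force: 29.5
r 0.0997 th pos 45.72 th tool 44.24
axis in tool [-99.7  -2.6   0.2] [ 5.5 -1.1  1.2] [-0.04  0.87  0.04]
tip tool [ 86.2   3.  -16.8] 0.61 bar turn vs tool deg 2.0
```

```bash
python3 -m pendant '[{"offset":[8,0,0],"dr":[0,0,0],"gripper":0},{"offset":[8,0,0],"dr":[0,0,0],"gripper":0},{"offset":[0,0,0],"dr":[0,0,0],"gripper":0}]'; python3 st.py
python3 -m pendant '[{"offset":[8,0,0],"dr":[0,0,0],"gripper":0},{"offset":[8,0,0],"dr":[0,0,0],"gripper":0},{"offset":[5,0,0],"dr":[0,0,0],"gripper":0},{"offset":[0,0,0],"dr":[0,0,0],"gripper":0}]'; python3 st.py; python3 bar.py
```

```text
clock: 26.25
eef_pos: [0.5392, 0.0549, 0.0535]
orientation: [0.003, 0.376, 0.927, -0.0]
contact_force: [-0.3, 1.1, -0.8]
opening: 0.104
grip_force: 29.5
r 0.1148 th pos 45.82 th tool 44.18
axis in tool [-114.8   -3.3    0.6] [1.  0.6 0.8] [-0.09 -0.06 -0.02]
clock: 26.65
eef_pos: [0.5229, 0.0695, 0.053]
orientation: [0.002, 0.376, 0.927, -0.0]
contact_force: [-0.5, -0.4, -1.6]
opening: 0.103
grip_force: 29.5
r 0.1367 th pos 45.22 th tool 44.2
axis in tool [-136.7   -2.4    0.4] [ 0.  -0.6  1.6] [-0.14 -0.12 -0.01]
tip tool [ 86.3   2.4 -16.8] 0.7 bar turn vs tool deg 1.6
```

```bash
python3 -m pendant '[{"offset":[2,-15,0],"dr":[0,0,0],"gripper":0},{"offset":[8,-20,0],"dr":[0,0,0],"gripper":0},{"offset":[8,-20,0],"dr":[0,0,0],"gripper":0},{"offset":[0,0,-40],"dr":[0,0,-7],"gripper":0},{"offset":[0,0,-45],"dr":[0,0,-7],"gripper":0}]' | head -2
python3 -m pendant '[{"offset":[0,0,-45],"dr":[0,0,-7],"gripper":0},{"offset":[0,0,-36],"dr":[0,0,-7],"gripper":0},{"offset":[5,0,0],"dr":[0,0,-8],"gripper":0},{"offset":[0,0,0],"dr":[0,0,-7.5],"gripper":0},{"offset":[0,0,0],"dr":[0,-8,0],"gripper":0}]' | head -2
python3 -m pendant '[{"offset":[0,0,0],"dr":[0,-8,0],"gripper":0},{"offset":[0,0,0],"dr":[0,-5,0],"gripper":0},{"offset":[0,0,0],"dr":[0,0,0],"gripper":0}]' | head -3
python3 look.py c bar_end1
python3 - <<'E'
from h import *; import pickle
w=pickle.load(open('w_c.pkl','rb')); p=proj(w,(.6,-.0278,.08)).astype(int); print(p)
x0=max(p[0]-70,0);y0=max(p[1]-60,0); im=cv2.imread('pics/w_c.png')[y0:y0+110,x0:x0+140]; print(x0,y0,im.shape)
cv2.imwrite('pics/w_c_c.png',cv2.resize(im,(700,550),interpolation=cv2.INTER_CUBIC))
E
```

```text
clock: 27.25
eef_pos: [0.4706, 0.0418, 0.1374]
clock: 27.75
eef_pos: [0.4725, 0.0427, 0.2204]
clock: 28.05
eef_pos: [0.463, 0.0443, 0.2176]
orientation: [0.181, 0.007, 0.983, -0.002]
bar_end1 [([264.9, 85.3], 0.76)]
[202 234]
132 174 (110, 140, 3)
```

View pics/w_c_c.png

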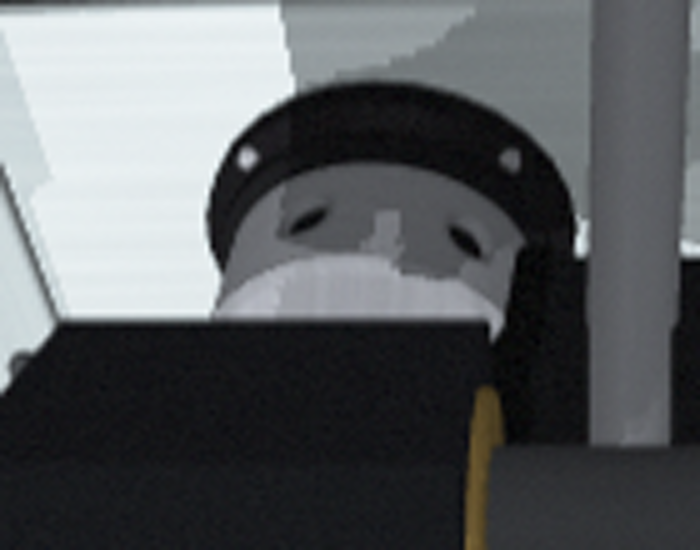

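The crop shows the holes at about (225.2,222) and (193.8,218.2) in the full picture, so the collar has turned further than in the last look.

Run:
```python
from h import *; import pickle
w=pickle.load(open('w_c.pkl','rb'))
a=atz(w,(225.2,222),.07);b=atz(w,(193.8,218.2),.07)
print(a,b,np.linalg.norm(a-b))
m=(a+b)/2;d=(b-a)[:2]/np.linalg.norm(b-a); n=np.array([-d[1],d[0]]); n*=np.sign(n[0]); c=m[:2]+n*.042*np.cos(np.pi/6); print('axis',c)
for cc in (c,(.6192,-.0275)):
 for p in(a,b): v=p[:2]-cc; print('theta',np.degrees(np.arctan2(v[1],-v[0])))
for nm,pa,pb in(('b',(215,220),(182.7,218.5)),('a',(279.5,206.4),(249.1,208.9))):
  w=pickle.load(open(f'w_{nm}.pkl','rb'));
  for q in(pa,pb): v=atz(w,q,.07)[:2]-(.6192,-.0275); print(nm,np.degrees(np.arctan2(v[1],-v[0])))
```

```text
[0.5887422  0.00111653 0.07      ] [ 0.58163335 -0.03774776  0.07      ] 0.03950909375621939
axis [ 0.62096722 -0.0248602 ]
theta 38.87244206614763
theta -18.14114101998077
theta 43.21474013119809
theta -15.25839897592663
b 34.18155305756466
b -25.484532790251862
a 22.420434256046722
a -34.92288772516752
```

Averaged with the known axis, the front hole sits at about 42°, and the push moment rose to 0.65 N m, so the collar is at its stop. Next I'll lay the bar back.

```bash
python3 -m pendant '[{"offset":[0,0,0],"dr":[0,7,0],"gripper":0},{"offset":[0,0,0],"dr":[0,7,0],"gripper":0},{"offset":[0,0,0],"dr":[0,7,4],"gripper":0},{"offset":[0,0,0],"dr":[0,0,8],"gripper":0},{"offset":[0,0,0],"dr":[0,0,0],"gripper":0}]' | head -3
python3 bar.py
python3 - <<'E'
from h import *
plan((.4173,.3712,.10),pose(167.95))
E
```

```text
clock: 28.65
eef_pos: [0.4703, 0.0432, 0.2193]
orientation: [0.003, 0.111, 0.994, 0.001]
tip tool [ 84.9   3.1 -16.8] 0.91 bar turn vs tool deg 2.1
offset first [121.2 308.4 119.3] rows@40 8.8 dr [ 0.14  0.18 -0.54] rows@8.4 0.1 or offset after rot [118.  309.8 118.9]
```

```bash
python3 -m pendant '[{"offset":[13.5,34.3,8],"dr":[0,0,0],"gripper":0},{"offset":[13.5,34.3,8],"dr":[0,0,0],"gripper":0},{"offset":[13.5,34.3,13],"dr":[0,0,0],"gripper":0},{"offset":[13.5,34.3,15],"dr":[0,0,0],"gripper":0},{"offset":[13.5,34.3,15],"dr":[0,0,0],"gripper":0}]' | head -2
python3 -m pendant '[{"offset":[13.5,34.3,15],"dr":[0,0,0],"gripper":0},{"offset":[13.5,34.3,15],"dr":[0,0,0],"gripper":0},{"offset":[13.5,34.3,15],"dr":[0,0,0],"gripper":0},{"offset":[13,34,15],"dr":[0,0,-2.6],"gripper":0},{"offset":[0,0,0],"dr":[0,0,0],"gripper":0}]'
python3 -m pendant '[{"offset":[0,0,0],"dr":[0,0,0],"gripper":0}]' | head -2
python3 - <<'E'
from h import *
plan((.4173,.3712,.0138),pose(170))
E
python3 look.py p1 rest_mid bar_mid bar_end1
```

```text
clock: 29.25
eef_pos: [0.4392, 0.2273, 0.1601]
clock: 29.75
eef_pos: [0.4162, 0.3748, 0.0988]
orientation: [0.001, 0.085, 0.996, 0.001]
contact_force: [-0.1, -0.5, -0.7]
opening: 0.103
grip_force: 29.5
clock: 29.85
eef_pos: [0.417, 0.3718, 0.1001]
offset first [-0.2 -0.6 86.3] rows@40 2.2 dr [0.09 0.15 0.05] rows@8.4 0.0 or offset after rot [-0.4 -0.5 86.3]
rest_mid [([256.3, 199.4], 0.76)]
bar_mid [([257.5, 252.2], 0.8)]
bar_end1 [([263.7, 86.8], 0.73)]
```

View pics/w_p1.png

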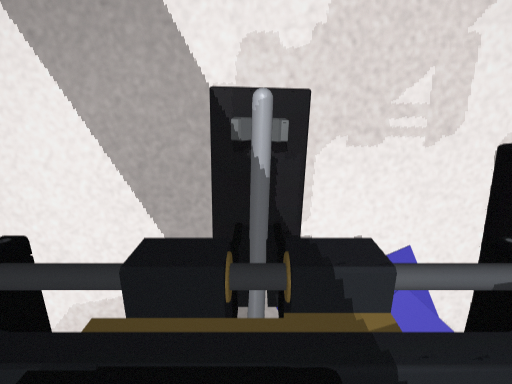

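The bar (tip at (263,90)) is over the V-blocks of its rest and lined up with the plate, so I'll lower it and let go.

```bash
python3 -m pendant '[{"offset":[0,-0.5,35],"dr":[0,0,0],"gripper":0},{"offset":[0,0,32],"dr":[0,0,0],"gripper":0},{"offset":[0,0,13],"dr":[0,0,0],"gripper":0},{"offset":[0,0,4],"dr":[0,0,0],"gripper":0},{"offset":[0,0,0],"dr":[0,0,0],"gripper":0}]'
python3 -m pendant '[{"offset":[0,0,1.3],"dr":[0,0,0],"gripper":0},{"offset":[0,0,0],"dr":[0,0,0],"gripper":0}]'
```

```text
clock: 30.55
eef_pos: [0.4184, 0.3709, 0.0167]
orientation: [0.002, 0.089, 0.996, 0.001]
contact_force: [0.5, -0.1, -1.0]
opening: 0.104
grip_force: 29.5
clock: 30.75
eef_pos: [0.4187, 0.3716, 0.0162]
orientation: [0.003, 0.088, 0.996, 0.002]
contact_force: [-0.8, 0.8, -1.4]
opening: 0.105
grip_force: 29.5
```

```bash
python3 -m pendant '[{"offset":[0,0,1.3],"dr":[0,0,0],"gripper":0},{"offset":[0,0,0],"dr":[0,0,0],"gripper":0}]'
python3 -m pendant '[{"offset":[0,0,0.8],"dr":[0,0,0],"gripper":0},{"offset":[0,0,0],"dr":[0,0,0],"gripper":0}]'
python3 -m pendant '[{"offset":[0,0,0],"dr":[0,0,0],"gripper":25},{"offset":[0,0,0],"dr":[0,0,0],"gripper":45},{"offset":[0,0,0],"dr":[0,0,0],"gripper":55},{"offset":[0,0,0],"dr":[0,0,0],"gripper":60},{"offset":[0,0,0],"dr":[0,0,0],"gripper":60}]'
python3 -m pendant '[{"offset":[0,0,-15],"dr":[0,0,0],"gripper":60},{"offset":[0,0,-35],"dr":[0,0,0],"gripper":60},{"offset":[0,0,-40],"dr":[0,0,0],"gripper":60},{"offset":[0,0,-40],"dr":[0,0,0],"gripper":60},{"offset":[20,0,-20],"dr":[0,0,0],"gripper":60}]'
python3 -m pendant '[{"offset":[0,0,0],"dr":[0,0,0],"gripper":60},{"offset":[0,0,0],"dr":[0,0,0],"gripper":60}]'|head -1
python3 look.py e rest_mid bar_mid bar_end1
python3 - <<'E'
from h import *; import pickle
w=pickle.load(open('w_e.pkl','rb'))
L=[atz(w,p['location'],.031) for p in pinpoint('wrist','bar_end1')[:2]]; print(L)
if len(L)==2: d=L[0]-L[1]; print('mid',(L[0]+L[1])/2,np.linalg.norm(d),np.degrees(np.arctan2(d[1],d[0])))
print('at start: mid .4164 .3703, yaw -12.9')
E
```

```text
clock: 30.95
eef_pos: [0.4181, 0.3714, 0.0143]
orientation: [0.002, 0.088, 0.996, 0.001]
contact_force: [-0.0, -1.0, 0.5]
opening: 0.1
grip_force: 29.5
clock: 31.15
eef_pos: [0.4182, 0.3716, 0.0139]
orientation: [0.002, 0.088, 0.996, 0.002]
contact_force: [-0.7, 1.5, 4.9]
opening: 0.102
grip_force: 29.6
clock: 31.65
eef_pos: [0.4178, 0.3711, 0.0128]
orientation: [0.002, 0.088, 0.996, 0.001]
contact_force: [0.1, 0.2, 0.4]
opening: 0.474
grip_force: 0.0
clock: 32.15
eef_pos: [0.4017, 0.3757, 0.1678]
orientation: [0.006, 0.089, 0.996, 0.004]
contact_force: [0.8, 0.4, -0.3]
opening: 0.688
grip_force: 0.0
clock: 32.35
rest_mid [([258.2, 198.5], 0.63)]
bar_mid [([257.1, 199.2], 0.77), ([258.1, 268.9], 0.55)]
bar_end1 [([262.7, 118.2], 0.97)]
[array([0.3351269 , 0.39075977, 0.031     ])]
at start: mid .4164 .3703, yaw -12.9
```

View pics/w_e.png

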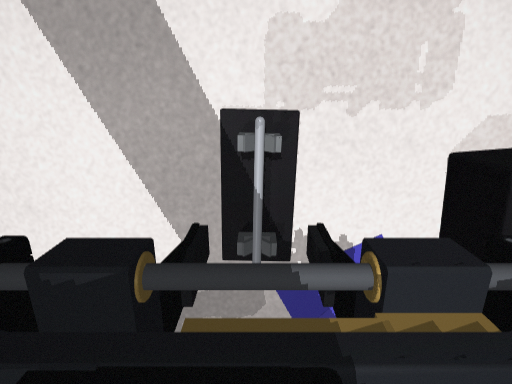

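The bar lies in both V-blocks as at the start, its tip at (260,120), with the fingers well clear. The three wrist views put the collar's total turn at about 140°, which is 2.44 rad, so it is at the stop. I'm handing in.

```bash
python3 -c "
from rig import *
print(close_job())"
```

```text
the job is handed in; nothing more can be done
None
```

The job is handed in: the camera views put the collar at its top stop (about 2.44 rad), wound up in two strokes, and the bar lies back in both V-blocks, let go. I did not re-measure the other things on the bench, and the hand-in gave no verdict.

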